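# Find the warped cover by rocking it on the slab, close the tray with the sound one

## Task

One of the two steel covers lying on the stone slab has a warped rim: find it by pressing gently on their corners and making the warped one rock on the slab under your fingertip. Lift the warped cover into the shallow grey plastic returns tray, lying flat, and close the steel instrument tray with the sound cover, fully home in its recess. Press and set down gently so that neither cover gets bent, and leave the beaker, sample cup, brown bottle and timer where they stand.

Things in the scene. Friction and masses are not known exactly. Their poses are not given: they have to be found in the camera images.
- lid_a: one of two steel covers that look alike, 150 x 100 mm (own x, y), corners rounded 8 mm, 0.2 to 0.33 kg. Origin: centre of its underside, the plane of its four rim corners; z up; flat top 13 mm above. On the sound cover all four rim corners touch a flat surface: it stays still wherever it is pressed. Which cover is sound, and which lies left or right on the slab, is not told
- lid_b: the other cover, same outside. On the warped one of the two the rim is bent up 5 mm at one corner (not told which): alone it stands level on the other three, but 0.5 to 2 N near the bent corner, or at the middle of an end next to it, tips it about 0.07 rad until that corner lands (top sinks about 4 mm at the corner, 1.3 mm at the middle of the end). It falls back level when let go
- lid_a_grip (a point): centre of lid_a's strap handle, 39.5 mm above its origin (26.5 mm above the flat top); axes as the cover's. Flat-sided bar along own x: 74 long, 12 wide (own y), 9 high, 22 mm free below it, posts at own x = +-33.5 mm
- lid_b_grip (a point): centre of lid_b's strap handle, same as lid_a_grip
- slab: stone balance slab, 230 x 360 mm, in a fixed vibration-damping frame; origin at the centre of its underside, flat top 38 mm above, it yields 0.05 mm per N straight down. The covers lie side by side on it, one at own +y, one at own -y, long side roughly along own x. Covers bend: do not press one on the slab with over 25 N, nor knock it on a tray; feel for contact slowly (about 12 mm/s)
- instrument_tray: open steel instrument tray, fixed, 167 x 117 x 50 mm (own x, y, z), origin at the centre of its underside; forceps and a plastic holder lie inside. A rolled rim (top 50.5 mm up, rounded 3.5 mm, leads a cover in) surrounds a recess of 153 x 103 mm: 1.5 mm clearance a side; 12 mm wide ledge 38 mm up, on which the cover's rim rests. Stands left or right of the slab
- tray_seat (a point): centre of the instrument tray's ledge plane, 38 mm above its underside: where a seated cover's origin comes to lie, the cover's long axis along the tray's x (either way round)
- returns_tray: shallow open grey plastic tray, fixed, 218 x 158 x 33 mm outside, 202 x 142 mm inside, 4 mm floor, origin at the centre of its underside, long side along own x; it stands on the other side of the slab from the instrument tray
- beaker: bystander: clear beaker, 58 mm across, 69 mm high, origin under its centre
- sample_cup: bystander: sample cup, 41 mm across, 50 mm high, origin under its centre
- reagent: bystander: brown reagent bottle, 40 mm across, 83 mm high, origin under its centre
- timer: bystander: small white timer, 58 x 64 x 19 mm, origin under its centre

How it is judged:
By the outcome, as a careful person would: the job done as asked, in the order asked, and still so for the second after the job is handed in, with the robot touching nothing.
It also fails if it takes over 72 s, if anything falls off the work surface, if the arm or the gripper's body presses on something with over 40 N, if the wrist force passes 120 N, or if a joint passes its speed limit or range.

## Robot

A 6-joint arm with a two-finger parallel gripper is mounted at the origin on a cart in front of the work surface, level with it; the furniture and walls round the work are solid. World frame = base frame: x ahead of the robot, y to its left, z up, the work surface at z = 0. Lengths are in m, angles in rad, forces in N, time in s.
With the tool pointing down it reaches from about 0.375 to 0.975 m from the base axis. Payload 3.8 kg.
Tool frame: the origin (TCP) lies midway between the tips of the shut fingers; the grasp point (between the pads) lies 19 mm behind it; z points along the fingers, y is the line along which they close (so a half turn about z gives the same grasp; the last joint's range is limited). The gripper opens to 85 mm and grips with 20 to 120 N. Pads are 22 mm wide; open, the fingers measure 114 mm over their backs; the gripper's body (76 mm by 85 mm) begins 54 mm behind the grasp point. The pads swing forward as they close: fully open they stand 13 mm farther back than shut.
Start: joints at [-1.172, 0.264, 1.604, -0, 1.274, -0.037], TCP at [0.285, -0.612, 0.197] pointing down, gripper open.
Joint ranges: [-2.63, 2.63], [-0.94, 2.18], [0.31, 2.57], [-1.31, 4.45], [0, 2.66], [-2.55, 2.55]. Speed limits (rad/s): [2.57, 2.57, 3.14, 3.14, 3.14, 3.14].

## Interface

Orientations are given as a rotation vector (axis times angle).
In Python, from workcell import status, read_camera, workorder, masks_of gives the robot as it stands.
- The arm moves only by the tool drive_tool, never from a script. Its argument "rows" is a list of rows, each a list of 7 numbers: the turn, a rotation vector about the tool's x, y, z in degrees, then the shift along the tool's x, y, z in m, then the opening, from 0 (shut) to 1 (fully open). In form: [[ax, ay, az, tx, ty, tz, claw], ...]. A call has 1 to 8 rows; each row shifts and turns the commanded pose from where the row before left it, along the tool's axes as they then stand; what a row does not reach is not made up. A row lasts 1/12 s, in which the tool goes at most 41.7 mm and 7.16 degrees, less where a joint would pass 70% of its speed; a pose out of reach is approached as far as the arm can. A call is refused whole if a number of a shift passes 0.0417 or a number of a turn 7.16, either way. A call with a gripper value outside its range is refused whole. The fingers move at their own pace and stop on an object; "force" is the grip in N (left out, the last holds). Time passes only in rows, so rows that do not move let the fingers close. It gives the time, the measured TCP pose, the force, the opening and the grip force at its end, in the units of the state.
- status.read_state(): the state, without advancing time (a new reading comes with each control period).
- read_camera(name): name is "scene" or "top"; returns a dict with "color" (480x640x3 uint8, red, green, blue), "intrinsics" (3x3 intrinsics, pixels), "world_from_camera" (4x4, takes a point from camera to world coordinates). Camera axes: x right, y up, looking along -z (the intrinsics and any distortion apply to the point x, -y, -z); pixel columns grow to the right and rows downward; lengths in m; the calibration is good to about 2 mm. A picture is of the moment at which its call begins. There is no depth.
- workorder.finish_job(): hands the job in; it is judged then, once.
Trained networks look in a picture, given as the dict that the camera call returned (one of the last four; its "shot" number tells which), for a name from the list of things; names that differ only in an ending like _2 or _b are one class to them, and where a whole thing is asked for, a point or a joint stands for the part that bears it (a point fixed in the world has none). Each returns a list of dicts, best first, with "score" (0 to 1); they miss things now and then, are a little off and sometimes report something else, mostly with a low value. They report only what shows in the picture. A call takes as long as a camera call.
- masks_of(picture, name): "mask" (480x640 bool, what is visible of it) and "bbox" ([left, top, right, bottom] in pixels, round what is visible of it).
The state is a dict: "time": time; "q": joint angles; "joint_vel": joint speeds; "joint_torque": joint torques, N m; "tool_pos": TCP position; "tcp_rot": TCP orientation; "wrist_force": force on the tool from outside, world axes, zero at the start; "torque": the same for the moment, N m; "width": opening from 0.0 (shut) to 1.0 (fully open); "grip_force": force on a finger pad.
Only numpy, scipy, OpenCV 4.12 (cv2) and the standard library are available. Lean on these libraries where they do the work, as an engineer would, in place of code of your own. Each camera call takes 0.05 s, during which the arm holds its last target. There are 200 camera calls.

## Working session

There is one attempt and no reset: what is moved stays moved. The work goes in short steps, Python scripts to look and compute and a tool call to move; the robot and the scene stay as the last step left them, time stands still between calls to the robot, and variables do not carry over. Pictures are saved under pics/ and viewed, at most 10 in all, crops included, and the job is handed in when it is done.

Besides the shell and the picture viewer there is one more tool, called after "Emit:" by a JSON object that holds its "op" and its "data", one argument or row to a line. drive_tool: Moves the arm, as the interface text tells. Its arguments: {"type":"object","properties":{"rows":{"type":"array"},"force":{"type":"number"}},"required":["rows"]}

```bash
ls; mkdir -p pics; cat > h.py <<'E'
import numpy as np, cv2
from workcell import status, read_camera, workorder, masks_of
def ray(c,u,v):
    K=np.array(c["intrinsics"]);T=np.array(c["world_from_camera"])
    d=np.linalg.inv(K)@[u,v,1]; d=T[:3,:3]@np.array([d[0],-d[1],-d[2]])
    return T[:3,3],d
def at(c,u,v,z):
    o,d=ray(c,u,v); return o+d*(z-o[2])/d[2]
def proj(c,p):
    T=np.linalg.inv(np.array(c["world_from_camera"])); q=T[:3,:3]@np.array(p)+T[:3,3]
    w=np.array(c["intrinsics"])@[q[0],-q[1],-q[2]]; return w[:2]/w[2]
def tri(c1,p1,c2,p2):
    o1,d1=ray(c1,*p1);o2,d2=ray(c2,*p2)
    A=np.stack([d1,-d2],1);s=np.linalg.lstsq(A,o2-o1,rcond=None)[0]
    a=o1+s[0]*d1;b=o2+s[1]*d2; return (a+b)/2,np.linalg.norm(a-b)
E
python3 - <<'E'
from h import *
np.set_printoptions(precision=4,suppress=True)
print(status.read_state())
for n in("scene","top"):
    c=read_camera(n); cv2.imwrite(f"pics/{n}0.png",c["color"][:,:,::-1]); print(n,c.keys(),c["intrinsics"],c["world_from_camera"])
    for k in["lid_a","lid_a_grip","slab","instrument_tray","returns_tray","beaker","sample_cup","reagent","timer"]:
        for m in masks_of(c,k):
            ys,xs=np.nonzero(m["mask"]); print(k,round(m["score"],2),m["bbox"],len(xs),cv2.minAreaRect(np.stack([xs,ys],1).astype(np.float32)))
E
```

```text
pics
{'time': 0.0, 'q': array([-1.1719,  0.2647,  1.6054,  0.0001,  1.2737, -0.0369]), 'joint_vel': array([-0.0004,  0.0009, -0.0004,  0.0007, -0.0002,  0.0001]), 'joint_torque': array([ -0.0005, -51.5112, -36.7317,  -0.    ,   0.013 ,  -0.    ]), 'tool_pos': array([ 0.2847, -0.6111,  0.1958]), 'tcp_rot': array([-3.0651, -0.6787,  0.0005]), 'wrist_force': array([-0.2538,  0.0706, -0.3615]), 'torque': array([ 0.0031, -0.0063, -0.0452]), 'grip_force': 0.0, 'width': 0.9995765588471428}
scene dict_keys(['color', 'intrinsics', 'world_from_camera', 'shot']) [[515.4542   0.     325.5521]
 [  0.     515.4542 233.5969]
 [  0.       0.       1.    ]] [[ 0.8177  0.4066 -0.4075  0.1158]
 [-0.5756  0.5873 -0.5691 -0.7356]
 [ 0.0079  0.6999  0.7142  0.9877]
 [ 0.      0.      0.      1.    ]]
lid_a 0.94 [294.1, 248.0, 364.5, 305.2] 1353 ((326.34515380859375, 276.1939392089844), (39.82160949707031, 65.99388122558594), 59.47029495239258)
lid_a 0.55 [282.6, 216.9, 307.5, 243.2] 241 ((296.5000305175781, 226.50003051757812), (32.526912689208984, 9.899494171142578), 45.0)
slab 0.9 [262.0, 200.1, 382.5, 
[... 2146 characters left out ...]
96875, 289.2406921386719), (62.61201858520508, 46.70135498046875), 75.0685806274414)
returns_tray 0.57 [416.2, 226.2, 477.4, 308.9] 4735 ((447.5, 267.5), (80.99998474121094, 58.99999237060547), 90.0)
beaker 0.75 [180.0, 184.3, 206.4, 210.6] 439 ((194.0, 196.5), (21.0, 24.0), 90.0)
sample_cup 0.62 [309.9, 162.8, 322.1, 176.1] 186 ((317.2500305175781, 169.25001525878906), (14.849241256713867, 14.142135620117188), 45.0)
reagent 0.76 [409.3, 162.0, 425.5, 179.2] 219 ((415.2500305175781, 170.74998474121094), (14.142135620117188, 17.677669525146484), 45.0)
timer 0.7 [275.8, 163.5, 304.1, 193.2] 495 ((289.1000061035156, 177.1999969482422), (21.913463592529297, 23.25510597229004), 63.43495178222656)
```

```bash
python3 - <<'E'
import cv2
a=cv2.imread("pics/top0.png")[150:340,155:485]; cv2.imwrite("pics/top0c.png",cv2.resize(a,None,fx=2.4,fy=2.4,interpolation=cv2.INTER_CUBIC))
a=cv2.imread("pics/scene0.png")[140:420,180:420]; cv2.imwrite("pics/scene0c.png",cv2.resize(a,None,fx=2.1,fy=2.1,interpolation=cv2.INTER_CUBIC))
E
```

```text
(no output)
```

View pics/top0c.png

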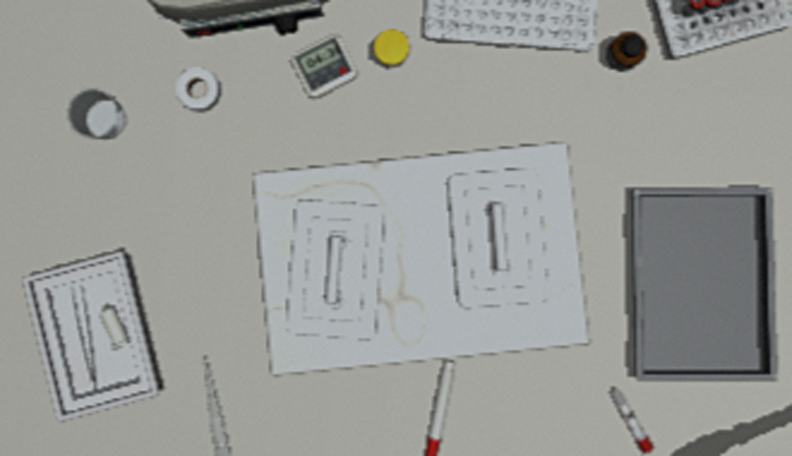

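View pics/scene0c.png

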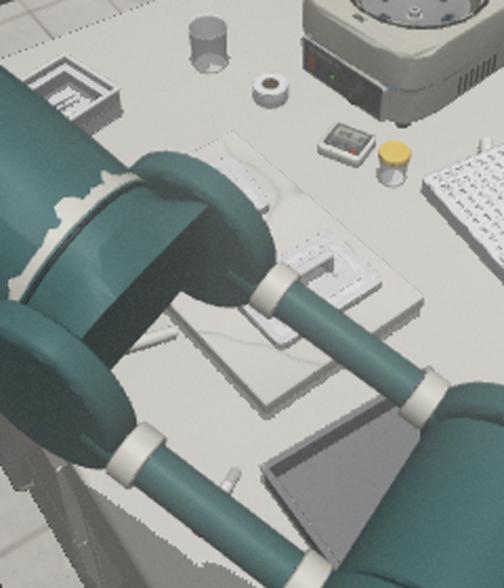

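```bash
cat >> h.py <<'E'
from scipy.spatial.transform import Rotation as Ro
np.set_printoptions(precision=4,suppress=True)
def down(yaw): # tool down, tool x at yaw
    return Ro.from_euler('z',yaw)*Ro.from_euler('x',np.pi)
def pose():
    s=status.read_state(); return s["tool_pos"],Ro.from_rotvec(s["tcp_rot"]),s
def rel(goal,Rg=None):
    p,R,s=pose(); print("t",s["time"],"p",p,"w",s["width"],"F",s["wrist_force"]); X=R.as_matrix()[:,0]; print("yaw deg",np.degrees(np.arctan2(X[1],X[0])),"tiltz",R.as_matrix()[:,2])
    d=R.inv().apply(np.array(goal)-p); print("shift tool",d)
    if Rg is not None: print("turn deg",np.degrees((R.inv()*Rg).as_rotvec()))
def rect(m):
    ys,xs=np.nonzero(m["mask"]); return np.stack([xs,ys],1).astype(np.float32)
E
python3 - <<'E'
from h import *
c=read_camera("top")
def show(k,i,z):
    m=masks_of(c,k)
    for mm in m:
        P=rect(mm); b=cv2.boxPoints(cv2.minAreaRect(P)); W=np.array([at(c,*x,z)[:2] for x in b])
        e=[W[1]-W[0],W[2]-W[1]]; L=[np.linalg.norm(x) for x in e]; l=e[int(np.argmax(L))]
        print(k,round(mm["score"],2),"ctr",W.mean(0),"size",np.array(L),"yaw",np.degrees(np.arctan2(l[1],l[0])))
for k,z in [("lid_a",.051),("slab",.038),("instrument_tray",.0505),("returns_tray",.033),("beaker",.03),("sample_cup",.05),("reagent",.083),("timer",.019)]: show(k,0,z)
# handles from crop pixels, z=.082
for u,v in [(336,269),(496,237)]:
    print(at(c,155+(u+.5)/2.4-.5,150+(v+.5)/2.4-.5,.082))
rel((.55,.35,.3),down(0))
g=c["color"][205:305,255:405]
cv2.imwrite("pics/z.png",cv2.resize(g[:,:,::-1],None,fx=5.3,fy=5.3,interpolation=cv2.INTER_CUBIC))
E
```

```text
lid_a 0.97 ctr [0.5374 0.086 ] size [0.1527 0.1032] yaw -5.464809722479095
lid_a 0.94 ctr [ 0.5702 -0.0979] size [0.1006 0.1496] yaw -176.8675300298505
slab 0.94 ctr [ 0.548  -0.0093] size [0.366  0.2323] yaw -85.53912278824043
instrument_tray 0.79 ctr [0.4715 0.3574] size [0.1249 0.1691] yaw -166.34664411468128
returns_tray 0.96 ctr [ 0.5134 -0.329 ] size [0.1622 0.219 ] yaw 178.95582026966449
beaker 0.83 ctr [0.7236 0.3576] size [0.0583 0.0693] yaw -91.3186370316414
sample_cup 0.71 ctr [ 0.5703 -0.098 ] size [0.1003 0.1495] yaw -176.8669284431709
sample_cup 0.66 ctr [0.7879 0.0173] size [0.0386 0.0406] yaw -136.56442453017473
reagent 0.58 ctr [ 0.7726 -0.2416] size [0.0434 0.0355] yaw -46.24981420724818
timer 0.88 ctr [0.7727 0.0956] size [0.0635 0.0577] yaw -64.51326826388997
timer 0.44 ctr [0.7942 0.0198] size [0.0362 0.0393] yaw 178.78104245698034
[0.5384 0.081  0.082 ]
[ 0.5697 -0.0947  0.082 ]
t 1.45 p [ 0.2849 -0.6119  0.1971] w 0.9971851185086881 F [ 0.6828  0.4384 -1.0864]
yaw deg 24.969191932916896 tiltz [ 0.  0. -1.]
shift tool [ 0.6463 -0.7601 -0.1029]
turn deg [-0.0005 -0.0007 24.9692]
```

View pics/z.png

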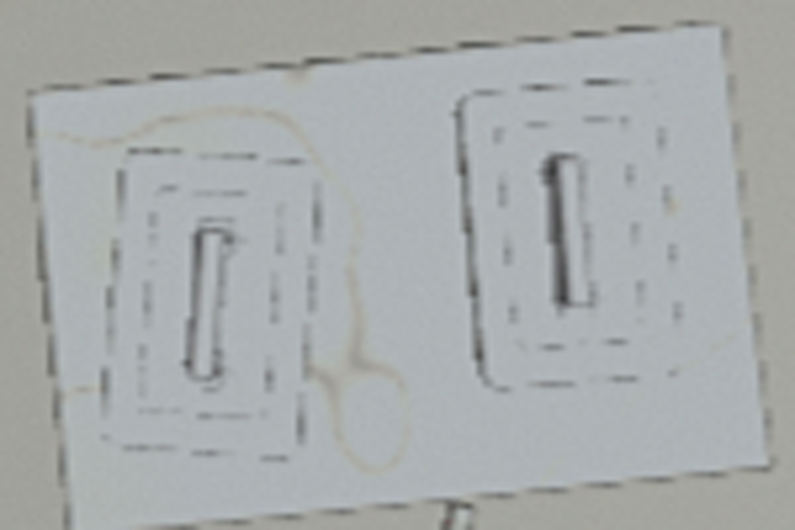

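Emit:
{"op": "drive_tool", "data": {
  "rows": [
    [0,0,6.24,0,0,-0.02,0],
    [0,0,6.24,0,0,-0.02,0],
    [0,0,6.24,0,0,-0.02,0],
    [0,0,6.24,0,0,-0.02,0],
    [0,0,0,0.04,-0.04,0,0],
    [0,0,0,0.04,-0.04,0,0],
    [0,0,0,0.04,-0.04,0,0],
    [0,0,0,0.04,-0.04,0,0]
  ]
}}

```text
time: 2.12
tool_pos: [0.4035, -0.4931, 0.2775]
tcp_rot: [3.141, -0.002, 0.001]
wrist_force: [0.9, 0.2, -0.9]
width: -0.003
grip_force: 0.0
```

Emit:
{"op": "drive_tool", "data": {
  "rows": [
    [0,0,0,0.035,-0.0417,0,0],
    [0,0,0,0.035,-0.0417,0,0],
    [0,0,0,0,-0.0417,0,0],
    [0,0,0,0,-0.0417,0,0],
    [0,0,0,0,-0.0417,0,0],
    [0,0,0,0,-0.0417,0,0],
    [0,0,0,0,-0.0417,0,0],
    [0,0,0,0,-0.0417,0,0]
  ]
}}

```text
time: 2.78
tool_pos: [0.4559, -0.1783, 0.2772]
tcp_rot: [3.141, -0.0, 0.001]
wrist_force: [1.1, 0.3, 0.2]
width: 0.004
grip_force: 0.0
```

Emit:
{"op": "drive_tool", "data": {
  "rows": [
    [0,0,0,0,-0.0417,0,0],
    [0,0,0,0,-0.0417,0,0],
    [0,0,0,0,-0.0417,0,0],
    [0,0,0,0,-0.0417,0,0],
    [0,0,0,-0.01,-0.0417,0,0],
    [0,0,0,-0.01,-0.0417,0,0],
    [0,0,0,-0.01,-0.0417,0,0],
    [0,0,0,-0.01,-0.0417,0,0]
  ]
}}

```text
time: 3.45
tool_pos: [0.4165, 0.1503, 0.2775]
tcp_rot: [-3.141, -0.0, -0.002]
wrist_force: [0.7, -0.1, -0.3]
width: -0.001
grip_force: 0.0
```

Emit:
{"op": "drive_tool", "data": {
  "rows": [
    [0,0,0,0,-0.0417,0,0],
    [0,0,0,0,-0.0417,0,0],
    [0,0,0,0,-0.0417,0,0],
    [0,0,0,0,-0.0417,0,0],
    [0,0,0,0,-0.0417,0,0],
    [0,0,0,0,-0.0417,0,0]
  ]
}}

```text
time: 3.95
tool_pos: [0.4168, 0.4008, 0.2773]
tcp_rot: [-3.141, -0.001, -0.001]
wrist_force: [0.9, -0.1, -0.2]
width: 0.002
grip_force: 0.0
```

```bash
python3 - <<'E'
from h import *
import pickle
s=read_camera("scene"); t=read_camera("top"); pickle.dump((s,t),open("st.pkl","wb"))
a=s["color"][:,:,::-1][150:400,180:430]; 
def box(c,k,z):
    for mm in masks_of(c,k):
        P=rect(mm)
        if len(P)<300: continue
        # rectify to plane z before fitting
        W=np.array([at(c,*x,z)[:2] for x in P],np.float32)
        r=cv2.minAreaRect(W*1000); print(k,round(mm["score"],2),r, "mean",W.mean(0))
for k,z in [("lid_a",.051),("instrument_tray",.0505),("returns_tray",.033)]:
    print("S");box(s,k,z);print("T");box(t,k,z)
b=t["color"][:,:,::-1][205:305,255:405]
cv2.imwrite("pics/s1.png",cv2.resize(a,(600,600),interpolation=cv2.INTER_CUBIC))
cv2.imwrite("pics/s1lid.png",cv2.resize(s["color"][:,:,::-1][195:345,255:390],None,fx=4,fy=4,interpolation=cv2.INTER_CUBIC))
E
```

```text
S
lid_a 0.76 ((536.3421630859375, 77.48019409179688), (110.71431732177734, 153.73654174804688), 84.52582550048828) mean [0.5345 0.0767]
lid_a 0.67 ((568.3152465820312, -103.251220703125), (154.9114227294922, 110.2853012084961), 3.7474801540374756) mean [ 0.5661 -0.1052]
lid_a 0.45 ((504.6084899902344, -344.69287109375), (161.69247436523438, 220.40084838867188), 89.19451141357422) mean [ 0.499  -0.3482]
T
lid_a 0.95 ((568.6001586914062, -98.09380340576172), (147.14791870117188, 99.0213851928711), 3.3400368690490723) mean [ 0.5683 -0.0982]
lid_a 0.56 ((537.7498168945312, 85.25638580322266), (99.27922821044922, 148.3217010498047), 86.3607406616211) mean [0.5378 0.0846]
S
instrument_tray 0.88 ((462.69476318359375, 335.2629699707031), (191.86058044433594, 159.4879913330078), 15.108285903930664) mean [0.4598 0.3323]
instrument_tray 0.63 ((536.4738159179688, 78.24658966064453), (111.35629272460938, 152.4873809814453), 85.01410675048828) mean [0.5338 0.0768]
T
instrument_tray 0.72 ((470.52392578125, 356.32196044921875), (170.3299102783203, 127.99970245361328), 13.69526481628418) mean [0.4695 0.3567]
S
returns_tray 0.9 ((511.29901123046875, -336.56390380859375), (165.32852172851562, 223.30044555664062), 88.98388671875) mean [ 0.5064 -0.3403]
T
returns_tray 0.72 ((514.78173828125, -330.18878173828125), (160.57376098632812, 219.2906951904297), 88.45531463623047) mean [ 0.5137 -0.33  ]
```

View pics/s1.png

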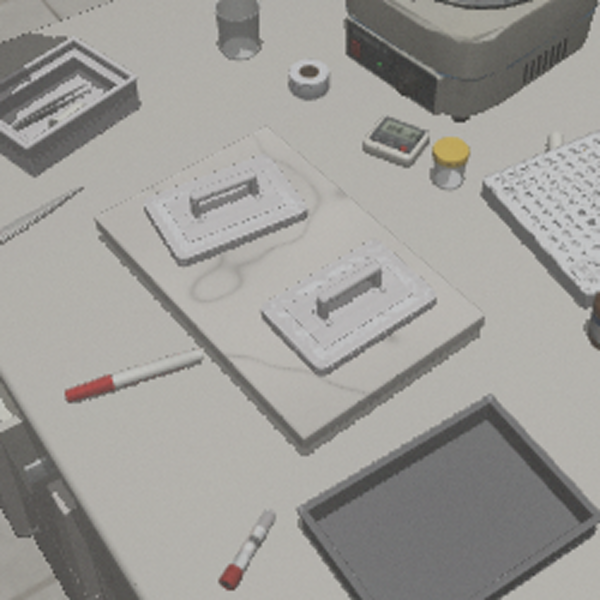

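View pics/s1lid.png

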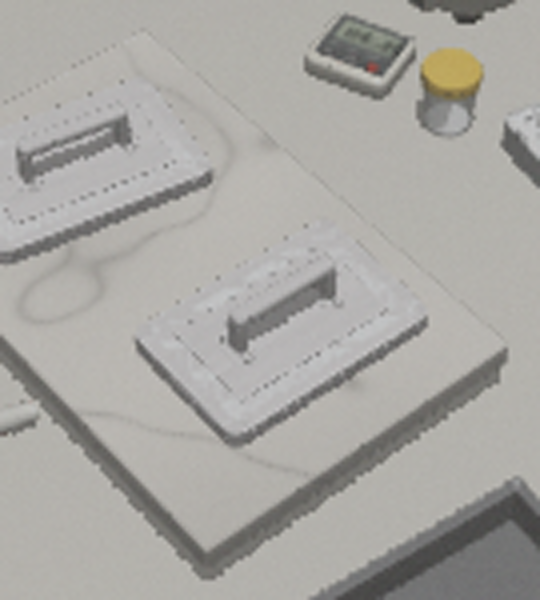

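```bash
cat > fit.py <<'E'
from h import *
from scipy.optimize import minimize
SC=4
def sil(c,pts):
    q=np.array([proj(c,p) for p in pts]); h=cv2.convexHull(q.astype(np.float32))[:,0]
    m=np.zeros((480*SC,640*SC),np.uint8); cv2.fillPoly(m,[np.round((h*SC+SC/2-.5)*16).astype(np.int32)],1,shift=4)
    return cv2.resize(m.astype(np.float32),(640,480),interpolation=cv2.INTER_AREA)
def box(x,y,yaw,L,W,z0,z1,r=0):
    c,s=np.cos(yaw),np.sin(yaw); P=[]
    for sx in(-1,1):
        for sy in(-1,1):
            for a in ([0] if r==0 else np.radians([0,45,90])):
                px,py=sx*(L/2-r+r*np.cos(a)),sy*(W/2-r+r*np.sin(a))
                for z in(z0,z1): P.append((x+c*px-s*py,y+s*px+c*py,z))
    return P
def fit(cms,g,*dims):
    def cost(v):
        return sum(np.abs(sil(c,box(v[0],v[1],v[2],*dims))-m).sum()/m.sum() for c,m in cms)
    r=minimize(cost,g,method="Nelder-Mead",options=dict(initial_simplex=[g,np.add(g,[.008,0,0]),np.add(g,[0,.008,0]),np.add(g,[0,0,.06])],xatol=1e-4,fatol=1e-4))
    return r.x*[1,1,180/np.pi],r.fun
E
python3 - <<'E'
from fit import *
import pickle
s,t=read_camera("scene"),read_camera("top")
for name,g,dims in [("lid_a",(.537,.085,-.06),(.15,.1,.038,.051,.008)),("lid_a",(.568,-.098,.055),(.15,.1,.038,.051,.008)),("instrument_tray",(.47,.355,.24),(.167,.117,0,.0505)),("returns_tray",(.513,-.33,-.01),(.218,.158,0,.033))]:
    both=[]
    for nm,c in(("S",s),("T",t)):
        best=None
        for m in masks_of(c,name):
            mm=m["mask"].astype(np.float32); i=sil(c,box(*g,*dims)); iou=np.minimum(i,mm).sum()/np.maximum(i,mm).sum()
            if best is None or iou>best[0]: best=(iou,mm)
        if best is None: print(nm,"none"); continue
        both.append((c,best[1])); print(name,nm,round(best[0],2),*fit([both[-1]],g,*dims))
    print(name,"both",*fit(both,g,*dims))
k=lambda u,v:(255+(u+.5)/4-.5,195+(v+.5)/4-.5)
q=lambda u,v:(255+(u+.5)/5.3-.5,205+(v+.5)/5.3-.5)
print("bars",tri(s,k(73,128),t,q(210,303)),tri(s,k(283,284),t,q(572,230)))
pickle.dump((s,t),open("st.pkl","wb"))
E
```

```text
lid_a S 0.93 [ 0.5395  0.0832 -4.8052] 0.0362849086523056
lid_a T 0.95 [ 0.5378  0.0853 -5.3631] 0.034140970557928085
lid_a both [ 0.5387  0.0844 -5.5154] 0.08316662162542343
lid_a S 0.93 [ 0.5708 -0.0998  4.2505] 0.023905029520392418
lid_a T 0.93 [ 0.5701 -0.0978  4.3156] 0.06671740114688873
lid_a both [ 0.5705 -0.0999  3.8521] 0.09778477251529694
instrument_tray S 0.91 [ 0.4716  0.3616 13.0094] 0.05456625670194626
instrument_tray T 0.86 [ 0.4695  0.3628 13.4493] 0.07351222634315491
instrument_tray both [ 0.4697  0.3624 14.7877] 0.1349925696849823
returns_tray S 0.95 [ 0.5162 -0.3306 -1.3873] 0.03933413326740265
returns_tray T 0.94 [ 0.5129 -0.3329 -1.0258] 0.03605913370847702
returns_tray both [ 0.5155 -0.3326 -1.0366] 0.08509448170661926
bars (array([0.5389, 0.0821, 0.0806]), np.float64(0.0009346971945036426)) (array([ 0.5716, -0.0983,  0.0819]), np.float64(0.001800355656713433))
```

Emit:
{"op": "drive_tool", "data": {
  "rows": [
    [0,0,0,0.008,0.039,0,0],
    [0,0,0,0.008,0.039,0,0],
    [0,0,0,0.008,0.039,0,0],
    [0,0,0,0.008,0.039,0,0],
    [0,0,0,0.008,0.039,0,0],
    [0,0,0,0.008,0.039,0,0],
    [0,0,0,0.008,0.039,0,0],
    [0,0,0,0.008,0.039,0,0]
  ]
}}

```text
time: 5.52
tool_pos: [0.4814, 0.0848, 0.2774]
tcp_rot: [-3.141, -0.001, -0.001]
wrist_force: [0.0, -0.2, 0.0]
width: 0.0
grip_force: 0.0
```

Emit:
{"op": "drive_tool", "data": {
  "rows": [
    [0,0,0,0,0,0.04,0],
    [0,0,0,0,0,0.04,0],
    [0,0,0,0,0,0.04,0],
    [0,0,0,0,0,0.04,0],
    [0,0,0,0,0,0.036,0],
    [0,0,0,0,0,0.015,0],
    [0,0,0,0,0,0.006,0],
    [0,0,0,0,0,0,0]
  ]
}}

```text
time: 6.18
tool_pos: [0.4799, 0.0864, 0.0584]
tcp_rot: [3.141, 0.0, -0.006]
wrist_force: [0.6, -0.8, 0.8]
width: -0.0
grip_force: 0.0
```

Emit:
{"op": "drive_tool", "data": {
  "rows": [
    [0,0,0,0,0,0.001,0],
    [0,0,0,0,0,0.001,0],
    [0,0,0,0,0,0.001,0],
    [0,0,0,0,0,0.001,0]
  ]
}}

```text
time: 6.52
tool_pos: [0.4829, 0.0868, 0.0577]
tcp_rot: [-3.141, -0.0, -0.005]
wrist_force: [0.2, 0.2, 1.0]
width: 0.001
grip_force: 0.0
```

Emit:
{"op": "drive_tool", "data": {
  "rows": [
    [0,0,0,0,0,0.001,0],
    [0,0,0,0,0,0.001,0]
  ]
}}

```text
time: 6.68
tool_pos: [0.4819, 0.0866, 0.0547]
tcp_rot: [-3.141, -0.0, -0.002]
wrist_force: [0.0, 0.9, -0.1]
width: 0.0
grip_force: 0.0
```

Emit:
{"op": "drive_tool", "data": {
  "rows": [
    [0,0,0,0,0,0.001,0]
  ]
}}

```text
time: 6.77
tool_pos: [0.4816, 0.0866, 0.0533]
tcp_rot: [-3.142, -0.0, -0.001]
wrist_force: [0.1, -0.4, -0.9]
width: -0.0
grip_force: 0.0
```

Emit:
{"op": "drive_tool", "data": {
  "rows": [
    [0,0,0,0,0,0.001,0]
  ]
}}

```text
time: 6.85
tool_pos: [0.4814, 0.0865, 0.0521]
tcp_rot: [-3.142, -0.0, -0.0]
wrist_force: [0.8, -0.5, -0.1]
width: 0.002
grip_force: 0.0
```

Emit:
{"op": "drive_tool", "data": {
  "rows": [
    [0,0,0,0,0,0.0008,0]
  ]
}}

```text
time: 6.93
tool_pos: [0.4813, 0.0866, 0.0511]
tcp_rot: [-3.142, -0.0, 0.0]
wrist_force: [0.3, -0.3, 0.1]
width: -0.007
grip_force: 0.0
```

Emit:
{"op": "drive_tool", "data": {
  "rows": [
    [0,0,0,0,0,0.0005,0]
  ]
}}

```text
time: 7.02
tool_pos: [0.4812, 0.0865, 0.0505]
tcp_rot: [3.142, 0.0, -0.001]
wrist_force: [0.3, -0.5, 0.3]
width: 0.001
grip_force: 0.0
```

Emit:
{"op": "drive_tool", "data": {
  "rows": [
    [0,0,0,0,0,0.0005,0]
  ]
}}

```text
time: 7.1
tool_pos: [0.4813, 0.0865, 0.0501]
tcp_rot: [3.142, 0.0, -0.0]
wrist_force: [-0.6, -1.1, -0.7]
width: 0.003
grip_force: 0.0
```

Emit:
{"op": "drive_tool", "data": {
  "rows": [
    [0,0,0,0,0,0.0005,0]
  ]
}}

```text
time: 7.18
tool_pos: [0.4814, 0.0865, 0.0497]
tcp_rot: [-3.142, -0.0, 0.0]
wrist_force: [-0.0, -0.1, -0.0]
width: -0.003
grip_force: 0.0
```

Emit:
{"op": "drive_tool", "data": {
  "rows": [
    [0,0,0,0,0,0.0005,0]
  ]
}}

```text
time: 7.27
tool_pos: [0.4814, 0.0866, 0.0492]
tcp_rot: [-3.142, -0.0, 0.0]
wrist_force: [0.3, 0.0, -0.3]
width: -0.0
grip_force: 0.0
```

Emit:
{"op": "drive_tool", "data": {
  "rows": [
    [0,0,0,0,0,0.0005,0]
  ]
}}

```text
time: 7.35
tool_pos: [0.4814, 0.0865, 0.0487]
tcp_rot: [3.142, 0.0, -0.0]
wrist_force: [0.8, -0.0, -0.1]
width: -0.002
grip_force: 0.0
```

Emit:
{"op": "drive_tool", "data": {
  "rows": [
    [0,0,0,0,0,0.0005,0]
  ]
}}

```text
time: 7.43
tool_pos: [0.4814, 0.0866, 0.0482]
tcp_rot: [-3.142, -0.0, 0.0]
wrist_force: [0.1, 0.5, -0.4]
width: 0.004
grip_force: 0.0
```

Emit:
{"op": "drive_tool", "data": {
  "rows": [
    [0,0,0,0,0,0.0005,0]
  ]
}}

```text
time: 7.52
tool_pos: [0.4814, 0.0866, 0.0478]
tcp_rot: [-3.142, -0.0, -0.0]
wrist_force: [-0.1, -0.5, 0.2]
width: -0.002
grip_force: 0.0
```

Emit:
{"op": "drive_tool", "data": {
  "rows": [
    [0,0,0,0,0,0.0005,0]
  ]
}}

```text
time: 7.6
tool_pos: [0.4814, 0.0866, 0.0472]
tcp_rot: [-3.142, -0.0, -0.0]
wrist_force: [-0.1, -0.1, -0.8]
width: -0.001
grip_force: 0.0
```

Emit:
{"op": "drive_tool", "data": {
  "rows": [
    [0,0,0,0,0,0.0005,0]
  ]
}}

```text
time: 7.68
tool_pos: [0.4814, 0.0866, 0.0467]
tcp_rot: [-3.142, -0.0, -0.0]
wrist_force: [0.1, 0.3, -0.2]
width: -0.002
grip_force: 0.0
```

Emit:
{"op": "drive_tool", "data": {
  "rows": [
    [0,0,0,0,0,0.0005,0]
  ]
}}

```text
time: 7.77
tool_pos: [0.4814, 0.0865, 0.0462]
tcp_rot: [-3.142, -0.0, -0.0]
wrist_force: [0.0, -0.1, 0.6]
width: -0.001
grip_force: 0.0
```

```bash
python3 - <<'E'
from h import *
s=read_camera("scene"); print(status.read_state()["tool_pos"],status.read_state()["wrist_force"])
cv2.imwrite("pics/p1.png",cv2.resize(s["color"][:,:,::-1][185:305,235:365],None,fx=5,fy=5,interpolation=cv2.INTER_CUBIC))
E
```

```text
[0.4813 0.0865 0.0461] [ 0.7725 -0.3711 -0.9292]
```

View pics/p1.png

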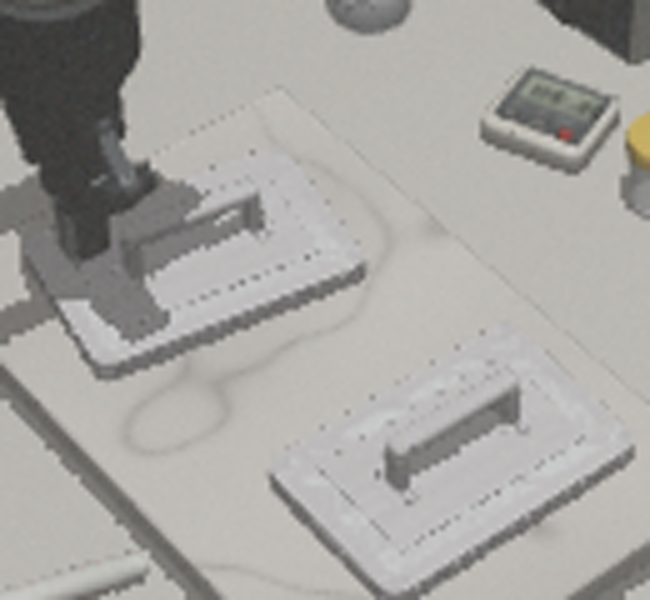

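```bash
python3 - <<'E'
from h import *
import pickle
s0,_=pickle.load(open("st.pkl","rb")); s=read_camera("scene")
g0=cv2.cvtColor(s0["color"],cv2.COLOR_RGB2GRAY).astype(np.float32);g=cv2.cvtColor(s["color"],cv2.COLOR_RGB2GRAY).astype(np.float32)
def sh(n,x0,y0,x1,y1):
    w=cv2.createHanningWindow((x1-x0,y1-y0),cv2.CV_32F); print(n,cv2.phaseCorrelate(g0[y0:y1,x0:x1],g[y0:y1,x0:x1],w))
sh("bar far end",276,218,292,236); sh("far-right corner",294,228,314,248); sh("front edge",256,244,300,262);sh("right lid bar",306,254,346,288); sh("timer",328,196,362,222)
print(np.abs(g-g0)[226:262,250:312].mean())
E
```

```text
bar far end ((0.08812944722598193, 0.07660829393044644), 1.003127366097437)
far-right corner ((-0.04570118370916276, 0.007136105666463166), 1.000011704713106)
front edge ((0.4726347998311269, 0.1691671403945687), 0.8403336308620594)
right lid bar ((0.03915112172341395, -0.06849026354418797), 1.027574827770392)
timer ((0.1102359743684751, 0.5102179170325307), 1.0218567040599422)
16.160545
```

Emit:
{"op": "drive_tool", "data": {
  "rows": [
    [0,0,0,0,0,0.0005,0]
  ]
}}

```text
time: 7.95
tool_pos: [0.4815, 0.0866, 0.0458]
tcp_rot: [-3.142, -0.0, -0.0]
wrist_force: [-0.2, -0.8, -0.2]
width: -0.0
grip_force: 0.0
```

Emit:
{"op": "drive_tool", "data": {
  "rows": [
    [0,0,0,0,0,0.0005,0]
  ]
}}

```text
time: 8.03
tool_pos: [0.4814, 0.0865, 0.0453]
tcp_rot: [-3.142, -0.0, -0.0]
wrist_force: [-0.1, 0.1, -0.3]
width: 0.002
grip_force: 0.0
```

```bash
python3 - <<'E'
from h import *
s=read_camera("scene"); p=pose()[0]
for dx in(-.011,.011): print(5*(proj(s,p+[dx,0,0])-[235,185]+.5)-.5)
t=read_camera("top"); print(proj(t,p))
E
```

```text
[ 72.2709 310.536 ]
[110.7364 292.2733]
[293.8932 283.0301]
```

Emit:
{"op": "drive_tool", "data": {
  "rows": [
    [0,0,0,0,0,0.0005,0]
  ]
}}

```text
time: 8.22
tool_pos: [0.4814, 0.0866, 0.0448]
tcp_rot: [-3.142, -0.0, -0.0]
wrist_force: [-0.1, 0.5, 0.4]
width: 0.002
grip_force: 0.0
```

Emit:
{"op": "drive_tool", "data": {
  "rows": [
    [0,0,0,0,0,0.0005,0]
  ]
}}

```text
time: 8.3
tool_pos: [0.4814, 0.0866, 0.0443]
tcp_rot: [-3.142, -0.0, -0.0]
wrist_force: [-0.0, 0.8, 0.4]
width: -0.002
grip_force: 0.0
```

Emit:
{"op": "drive_tool", "data": {
  "rows": [
    [0,0,0,0,0,0.0005,0]
  ]
}}

```text
time: 8.38
tool_pos: [0.4814, 0.0866, 0.0438]
tcp_rot: [-3.142, -0.0, -0.0]
wrist_force: [0.5, 0.8, -0.9]
width: 0.001
grip_force: 0.0
```

```bash
python3 - <<'E'
from h import *
s=read_camera("scene"); t=read_camera("top"); p=pose()[0]; print(proj(s,p),proj(t,p))
g=cv2.cvtColor(s["color"],cv2.COLOR_RGB2GRAY); print(g[226:254,240:266])
print(status.read_state()["wrist_force"])
E
```

```text
[252.951  245.2958] [293.9271 283.0222]
[[117 117 115 114 117  97  72  62  63  61  62  63  64  61  63  62  66  68
   67  65  64  66  84 116 121 121]
 [115 112 115 107 118 107  75  68  64  64  64  62  65  64  66  68  66  66
   64  63  84 100 117 120 121 121]
 [116 107 117 107 111 115  81  76  65  67  65  64  66  66  63  68  64  65
   85  98 118 118 120 113 121 124]
 [116 115 118 116 116 114  84  75  83  76  62  66  65  67  61  64  73 116
  118 118 113 116 120 120 121 120]
 [118 117 118 116 118 100  90  71  83  87  66  63  66  66  63  63  78 119
  121 118 123 123 121 122 122 122]
 [119 119 116 120 128 119 101  72  85  83  66  66  65  67  61  66  69 119
  121 114 120 124 121 122 119 115]
 [117 119 117 118 122 120 102  73  81  86  72  64  64  65  66  65  68 121
  122 113 113 120 116 110 101 100]
 [116 118 117 118 119 120 103  74  84  86  75  63  61  66  68  65  67 110
  117  96  98 103 101  99 105 100]
 [117 121 118 121 118 121 109  75  85  86  74  69  63  64  68  65  65 111
  119  97 103 103  94 119 120 120]
 [126 120 121 120 120 121 119  94  80  83  76  66  66  65  65  64  87 119
  118
[... 1318 characters left out ...]
23 122 122 123 123]
 [116 116 117 118 119 117 138 103 179 184 185 187 191 197 193 128 120 123
  123 122 121 123 124 121 135 117]
 [118 120 119 118 178 178 180 113 105 188 185 183 184 196 194 191 130 111
  126 124 124 125 122 103 124 123]
 [122 118 178 178 183 182 183 181 108 154 184 185 186 191 192 194 188 127
  113 126 115 125 123 121 123 123]
 [178 179 182 184 183 182 184 184 114 142 190 185 185 187 189 196 193 195
  191 129 122 121 125 121 121 122]
 [183 182 183 182 182 182 184 183 179 117 108 187 188 187 189 195 191 197
  194 131 124 121 123 123 181 183]
 [181 184 184 183 183 183 183 182 184 180 105 153 184 186 187 194 193 196
  194 189 187 130 182 184 188 189]]
[-0.5627 -0.4074  0.3163]
```

```bash
python3 - <<'E'
from h import *
import pickle
s0,t0=pickle.load(open("st.pkl","rb"))
print(proj(s0,[.4168,.4008,.2773]),proj(s0,[.4168,.4008,.30]))
s=s0
for z in(.044,.05,.06,.07): print(z,at(s,251,238,z), proj(s,[.4814,.0866,z]))
g=cv2.cvtColor(s0["color"],cv2.COLOR_RGB2GRAY); print(g[60:180,150:260].shape)
s=read_camera("scene"); t=read_camera("top")
A=np.hstack([cv2.resize(s["color"][:,:,::-1][200:270,220:290],(400,400),interpolation=cv2.INTER_CUBIC),cv2.resize(t["color"][:,:,::-1][220:320,250:350],(400,400),interpolation=cv2.INTER_CUBIC)])
B=np.hstack([cv2.resize(s0["color"][:,:,::-1][60:190,130:260],(400,200),interpolation=cv2.INTER_CUBIC),np.zeros((200,400,3),np.uint8)])
cv2.imwrite("pics/cmp.png",np.vstack([A,B]))
E
```

```text
[158.5741 115.4911] [156.5    107.4757]
0.044 [0.4896 0.1112 0.044 ] [252.9685 245.1709]
0.05 [0.4873 0.1058 0.05  ] [252.7458 243.5272]
0.06 [0.4833 0.0969 0.06  ] [252.3713 240.7632]
0.07 [0.4793 0.0879 0.07  ] [251.9925 237.9681]
(120, 110)
```

View pics/cmp.png

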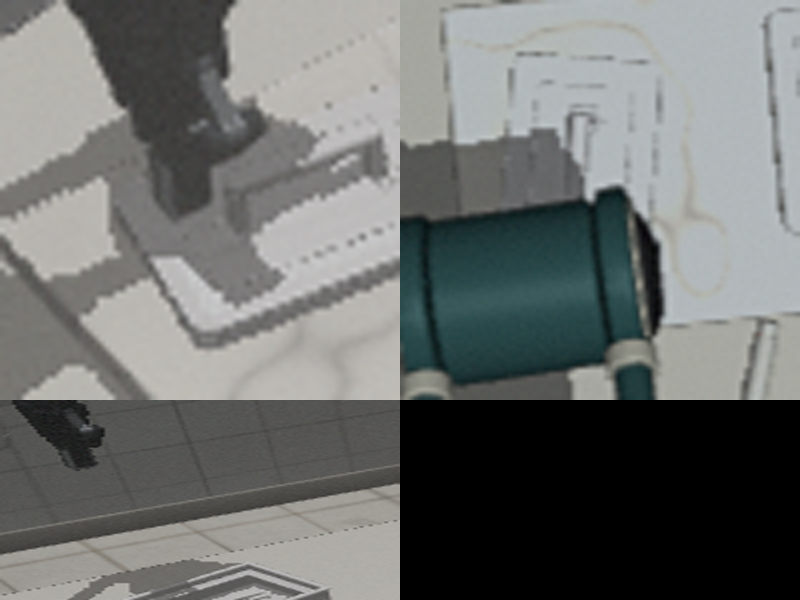

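Emit:
{"op": "drive_tool", "data": {
  "rows": [
    [0,0,0,0,0,0.001,0],
    [0,0,0,0,0,0.001,0],
    [0,0,0,0,0,0.001,0]
  ]
}}

```text
time: 8.83
tool_pos: [0.4814, 0.0866, 0.0407]
tcp_rot: [-3.142, -0.0, 0.0]
wrist_force: [-0.3, -0.4, 0.3]
width: -0.0
grip_force: 0.0
```

Emit:
{"op": "drive_tool", "data": {
  "rows": [
    [0,0,0,0,0,0.001,0]
  ]
}}

```text
time: 8.92
tool_pos: [0.4814, 0.0865, 0.0397]
tcp_rot: [-3.142, -0.0, 0.0]
wrist_force: [-0.7, 0.3, -0.6]
width: 0.003
grip_force: 0.0
```

Emit:
{"op": "drive_tool", "data": {
  "rows": [
    [0,0,0,0,0,0.001,0]
  ]
}}

```text
time: 9.0
tool_pos: [0.4813, 0.0865, 0.0386]
tcp_rot: [3.142, 0.0, -0.0]
wrist_force: [-0.6, 0.7, 0.9]
width: 0.001
grip_force: 0.0
```

```bash
python3 - <<'E'
from h import *
s=read_camera("scene"); p=pose()[0]; print(proj(s,p),p,pose()[2]["wrist_force"],status.read_state()["torque"],status.read_state()["q"])
g=cv2.cvtColor(s["color"],cv2.COLOR_RGB2GRAY); print(g[234:248,246:258])
E
```

```text
[253.1078 246.7503] [0.4812 0.0865 0.0384] [ 0.2011 -0.4172 -0.2887] [-0.0122  0.0081  0.0272] [ 0.1269  0.0728  2.1443 -0.      0.9249  1.6976]
[[111  72  86  87  73  65  68  63  67  64  64 103]
 [121  83  79  88  73  62  63  63  67  62  64  94]
 [121  86  77  87  79  68  67  65  67  67  63 102]
 [119 118  73  85  87  69  62  64  60  70 100 119]
 [119 119 104  89  87  78  67  72  99 120 117 124]
 [121 121 121 100  87  97  98 118 119 120 122 113]
 [118 120 122 122 120 122 126 120 118 122 122 122]
 [120 121 123 120 122 123 110 120 120 123 123 120]
 [120 122 120 121 121 122 120 121 122 121 122 123]
 [121 119 121 118 118 121 122 122 125 124 123 123]
 [120 121 120 119 119 123 121 122 115 122 119 120]
 [145 181 125 123 120 189 127 122 122 122 121 120]
 [ 99 186 183 183 183 189 190 129 119 125 123 124]
 [ 98 132 188 187 185 189 196 193 129 123 114 122]]
```

Emit:
{"op": "drive_tool", "data": {
  "rows": [
    [0,0,0,0,0,0.001,0],
    [0,0,0,0,0,0.001,0],
    [0,0,0,0,0,0.001,0]
  ]
}}

```text
time: 9.3
tool_pos: [0.4814, 0.0866, 0.0357]
tcp_rot: [3.142, 0.0, 0.0]
wrist_force: [-0.1, -0.0, 0.9]
width: -0.001
grip_force: 0.0
```

Emit:
{"op": "drive_tool", "data": {
  "rows": [
    [0,0,0,0,0,0.001,0],
    [0,0,0,0,0,0.001,0]
  ]
}}

```text
time: 9.47
tool_pos: [0.4814, 0.0865, 0.0337]
tcp_rot: [3.142, 0.0, -0.0]
wrist_force: [-0.2, 0.2, 0.1]
width: -0.003
grip_force: 0.0
```

Emit:
{"op": "drive_tool", "data": {
  "rows": [
    [0,0,0,0,0,0.001,0]
  ]
}}

```text
time: 9.55
tool_pos: [0.4814, 0.0865, 0.0327]
tcp_rot: [3.142, 0.0, -0.0]
wrist_force: [-0.5, -0.5, 0.3]
width: 0.003
grip_force: 0.0
```

Emit:
{"op": "drive_tool", "data": {
  "rows": [
    [0,0,0,0,0,0.0007,0]
  ]
}}

```text
time: 9.63
tool_pos: [0.4813, 0.0865, 0.0319]
tcp_rot: [-3.142, -0.0, 0.0]
wrist_force: [0.7, -0.7, -1.3]
width: 0.0
grip_force: 0.0
```

```bash
python3 - <<'E'
from h import *
s=read_camera("scene"); p=pose()[0]; print(proj(s,p),p)
g=cv2.cvtColor(s["color"],cv2.COLOR_RGB2GRAY); print(g[234:248,246:258])
E
```

```text
[253.371  248.5219] [0.4812 0.0865 0.0318]
[[112  72  83  86  74  67  61  66  69  69  69 100]
 [117  77  76  89  73  62  63  64  67  66  66  93]
 [120  79  76  85  80  65  64  65  67  69  68  99]
 [121  89  72  83  84  66  66  63  67  67  60  80]
 [119 104  74  81  85  71  67  64  66  70  66 102]
 [119 119  95  87  91  71  65  63  66  75  98 109]
 [122 120 115  98  86  72  65  72 100 119 118 122]
 [122 120 121 119  99 100  91 119 120 121 123 124]
 [121 119 123 118 120 117 118 121 122 124 123 123]
 [121 122 121 119 123 120 121 122 123 124 125 123]
 [123 122 119 118 121 124 122 122 117 124 120 123]
 [111 120 123 121 123 120 119 122 123 123 121 123]
 [ 91 182 184 184 182 185 190 127 122 123 125 122]
 [ 95 133 185 187 186 190 195 129 123 121 116 123]]
```

Emit:
{"op": "drive_tool", "data": {
  "rows": [
    [0,0,0,0,0,0.0008,0]
  ]
}}

```text
time: 9.77
tool_pos: [0.4815, 0.0866, 0.0313]
tcp_rot: [-3.142, -0.0, -0.0]
wrist_force: [0.1, -0.4, -0.7]
width: -0.002
grip_force: 0.0
```

Emit:
{"op": "drive_tool", "data": {
  "rows": [
    [0,0,0,0,0,0.0008,0]
  ]
}}

```text
time: 9.85
tool_pos: [0.4815, 0.0866, 0.0305]
tcp_rot: [-3.142, -0.0, -0.0]
wrist_force: [-0.9, 0.2, 0.1]
width: 0.004
grip_force: 0.0
```

Emit:
{"op": "drive_tool", "data": {
  "rows": [
    [0,0,0,0,0,0.0006,0]
  ]
}}

```text
time: 9.93
tool_pos: [0.4814, 0.0866, 0.0298]
tcp_rot: [-3.142, -0.0, -0.0]
wrist_force: [0.4, -0.1, 0.7]
width: -0.002
grip_force: 0.0
```

Emit:
{"op": "drive_tool", "data": {
  "rows": [
    [0,0,0,0,0,0.0006,0]
  ]
}}

```text
time: 10.02
tool_pos: [0.4814, 0.0866, 0.0292]
tcp_rot: [3.142, 0.0, -0.0]
wrist_force: [0.0, -0.5, -0.2]
width: -0.004
grip_force: 0.0
```

Emit:
{"op": "drive_tool", "data": {
  "rows": [
    [0,0,0,0,0,0.0005,0]
  ]
}}

```text
time: 10.1
tool_pos: [0.4814, 0.0865, 0.0287]
tcp_rot: [3.142, 0.0, 0.0]
wrist_force: [0.8, -0.2, -0.7]
width: 0.004
grip_force: 0.0
```

Emit:
{"op": "drive_tool", "data": {
  "rows": [
    [0,0,0,0,0,0.0005,0]
  ]
}}

```text
time: 10.18
tool_pos: [0.4814, 0.0865, 0.0282]
tcp_rot: [3.142, 0.0, -0.0]
wrist_force: [-0.0, 0.2, 0.2]
width: -0.0
grip_force: 0.0
```

Emit:
{"op": "drive_tool", "data": {
  "rows": [
    [0,0,0,0,0,0.0005,0]
  ]
}}

```text
time: 10.27
tool_pos: [0.4814, 0.0865, 0.0277]
tcp_rot: [-3.142, -0.0, -0.0]
wrist_force: [-0.5, 0.2, 0.1]
width: 0.003
grip_force: 0.0
```

Emit:
{"op": "drive_tool", "data": {
  "rows": [
    [0,0,0,0,0,0.0005,0]
  ]
}}

```text
time: 10.35
tool_pos: [0.4814, 0.0866, 0.0272]
tcp_rot: [-3.142, -0.0, -0.0]
wrist_force: [0.5, -0.1, 0.1]
width: -0.002
grip_force: 0.0
```

Emit:
{"op": "drive_tool", "data": {
  "rows": [
    [0,0,0,0,0,0.0005,0]
  ]
}}

```text
time: 10.43
tool_pos: [0.4814, 0.0866, 0.0268]
tcp_rot: [-3.142, -0.0, -0.0]
wrist_force: [-0.3, 0.1, 0.2]
width: -0.0
grip_force: 0.0
```

Emit:
{"op": "drive_tool", "data": {
  "rows": [
    [0,0,0,0,0,0.0005,0]
  ]
}}

```text
time: 10.52
tool_pos: [0.4814, 0.0866, 0.0263]
tcp_rot: [3.142, 0.0, 0.0]
wrist_force: [-0.6, 0.2, -0.2]
width: 0.002
grip_force: 0.0
```

```bash
python3 - <<'E'
from h import *
import pickle
s=read_camera("scene"); p=pose()[0]; print(proj(s,p),p,pose()[2]["wrist_force"])
g=cv2.cvtColor(s["color"],cv2.COLOR_RGB2GRAY); print(g[238:250,246:258])
s0,_=pickle.load(open("st.pkl","rb"));g0=cv2.cvtColor(s0["color"],cv2.COLOR_RGB2GRAY)
print("far corner ref/now");print(g0[232:242,298:310]);print(g[232:242,298:310])
E
```

```text
[253.6034 250.0272] [0.4813 0.0865 0.0262] [-0.6094 -0.1139 -0.57  ]
[[121 101  75  86  89  71  63  65  68  67  65  81]
 [120 102  74  84  91  71  64  65  65  70  68  68]
 [119 120  83  85  86  75  67  66  67  66  65 103]
 [120 118 117  89  85  75  67  66  70  86 118 120]
 [123 119 120 110  87  87  78  83 117 120 123 122]
 [119 118 121 119 107 102 118 119 125 122 126 124]
 [119 121 124 119 120 118 121 121 111 124 120 121]
 [113 122 123 120 122 120 120 120 121 124 121 121]
 [ 90 183 184 183 184 187 189 128 120 122 124 122]
 [ 93 132 184 188 186 188 195 193 131 123 117 122]
 [105 102 179 187 185 189 190 141 124 122 123 124]
 [181 115 107 189 187 186 186 190 191 127 119 111]]
far corner ref/now
[[187 188 187 183 179 180 178 179 178 178 178 180]
 [190 189 188 192 186 180 181 181 158 178 178 182]
 [186 191 188 194 190 183 185 183 184 182 180 179]
 [154 185 184 185 181 188 182 180 182 178 181 178]
 [187 190 188 191 187 189 181 177 178 176 180 178]
 [182 183 183 184 184 188 187 184 176 147 160 176]
 [186 183 183 184 184 182 186 184 118 111 154 174]
 [181 182 185 185 186 159 146 113 112 103 153 167]
 [183 187 184 138 117 141 108 110 111 107 171 171]
 [159 121 111 111 110 103 107 110 112 173 172 173]]
[[194 195 194 190 187 188 187 188 185 186 187 187]
 [197 198 196 199 193 186 189 188 165 185 187 186]
 [193 200 196 198 197 191 193 190 192 186 186 186]
 [160 193 192 191 189 199 188 187 189 187 186 187]
 [195 197 194 199 194 195 187 185 182 183 187 186]
 [188 190 190 190 189 194 195 191 184 156 167 183]
 [192 192 190 191 191 191 193 192 122 116 160 180]
 [190 189 191 191 193 168 152 117 118 104 160 174]
 [191 195 189 143 123 146 114 111 115 112 179 177]
 [166 122 112 115 114 108 115 113 116 177 178 179]]
```

Emit:
{"op": "drive_tool", "data": {
  "rows": [
    [0,0,0,0,0,0.0005,0]
  ]
}}

```text
time: 10.65
tool_pos: [0.4814, 0.0866, 0.0258]
tcp_rot: [-3.142, -0.0, -0.0]
wrist_force: [-0.3, -0.1, -0.9]
width: 0.0
grip_force: 0.0
```

Emit:
{"op": "drive_tool", "data": {
  "rows": [
    [0,0,0,0,0,0.0005,0]
  ]
}}

```text
time: 10.73
tool_pos: [0.4814, 0.0866, 0.0253]
tcp_rot: [-3.142, -0.0, -0.0]
wrist_force: [-0.1, -0.1, 0.3]
width: -0.0
grip_force: 0.0
```

Emit:
{"op": "drive_tool", "data": {
  "rows": [
    [0,0,0,0,0,0.0005,0]
  ]
}}

```text
time: 10.82
tool_pos: [0.4814, 0.0866, 0.0247]
tcp_rot: [-3.142, -0.0, 0.0]
wrist_force: [-0.2, 0.6, 0.8]
width: -0.003
grip_force: 0.0
```

Emit:
{"op": "drive_tool", "data": {
  "rows": [
    [0,0,0,0,0,0.0003,0]
  ]
}}

```text
time: 10.9
tool_pos: [0.4813, 0.0865, 0.0244]
tcp_rot: [-3.142, -0.0, 0.0]
wrist_force: [0.0, 1.2, -0.4]
width: 0.0
grip_force: 0.0
```

Emit:
{"op": "drive_tool", "data": {
  "rows": [
    [0,0,0,0,0,0.0005,0]
  ]
}}

```text
time: 10.98
tool_pos: [0.4814, 0.0866, 0.024]
tcp_rot: [-3.142, -0.0, -0.0]
wrist_force: [-0.3, -0.2, 0.4]
width: -0.002
grip_force: 0.0
```

Emit:
{"op": "drive_tool", "data": {
  "rows": [
    [0,0,0,0,0,0.0005,0]
  ]
}}

```text
time: 11.07
tool_pos: [0.4814, 0.0866, 0.0235]
tcp_rot: [-3.142, -0.0, -0.0]
wrist_force: [0.3, -0.3, -0.2]
width: -0.001
grip_force: 0.0
```

Emit:
{"op": "drive_tool", "data": {
  "rows": [
    [0,0,0,0,0,0.0005,0]
  ]
}}

```text
time: 11.15
tool_pos: [0.4814, 0.0865, 0.023]
tcp_rot: [-3.142, -0.0, -0.0]
wrist_force: [0.4, 0.9, 0.4]
width: -0.002
grip_force: 0.0
```

Emit:
{"op": "drive_tool", "data": {
  "rows": [
    [0,0,0,0,0,0.0003,0]
  ]
}}

```text
time: 11.23
tool_pos: [0.4813, 0.0865, 0.0226]
tcp_rot: [3.142, 0.0, -0.0]
wrist_force: [-0.2, -0.4, -1.0]
width: 0.0
grip_force: 0.0
```

Emit:
{"op": "drive_tool", "data": {
  "rows": [
    [0,0,0,0,0,0.0005,0]
  ]
}}

```text
time: 11.32
tool_pos: [0.4814, 0.0865, 0.0222]
tcp_rot: [-3.142, -0.0, -0.0]
wrist_force: [0.7, -0.2, -0.6]
width: -0.002
grip_force: 0.0
```

Emit:
{"op": "drive_tool", "data": {
  "rows": [
    [0,0,0,0,0,0.0005,0]
  ]
}}

```text
time: 11.4
tool_pos: [0.4814, 0.0865, 0.0216]
tcp_rot: [3.142, 0.0, -0.0]
wrist_force: [-0.4, -0.2, -0.2]
width: 0.002
grip_force: 0.0
```

Emit:
{"op": "drive_tool", "data": {
  "rows": [
    [0,0,0,0,0,0.0005,0]
  ]
}}

```text
time: 11.48
tool_pos: [0.4814, 0.0866, 0.0212]
tcp_rot: [-3.142, -0.0, -0.0]
wrist_force: [-1.1, -0.3, -0.4]
width: 0.002
grip_force: 0.0
```

```bash
python3 - <<'E'
from h import *
import pickle
s=read_camera("scene"); p=pose()[0]; print(proj(s,p),p,pose()[2]["wrist_force"])
g=cv2.cvtColor(s["color"],cv2.COLOR_RGB2GRAY); print(g[238:252,238:258])
print(g[232:242,298:310])
cv2.imwrite("pics/p2.png",cv2.resize(s["color"][:,:,::-1][210:270,230:310],(800,600),interpolation=cv2.INTER_CUBIC))
E
```

```text
[253.7749 251.4006] [0.4813 0.0865 0.021 ] [ 0.8845 -0.1324  0.35  ]
[[183 123 103  89 119 121 117 121 120 102  78  87  83  66  66  63  66  66
   62  83]
 [182 125 120  90 101 118 122 120 121 104  72  85  86  69  68  65  64  63
   63  71]
 [181 122 119 104  91 120 118 122 119 103  72  84  86  74  62  65  68  63
   65  70]
 [182 121 118 118 103  88 121 120 119 120  78  83  88  74  69  64  65  68
   65  76]
 [181 121 117 117 116  93 115 120 119 121 108  83  91  75  66  64  67  64
   86 118]
 [182 178 124 119 121 107 109 126 123 120 117 101  86  86  71  74  89 118
  119 121]
 [180 182 125 119 117 116 106  93 122 124 122 120 103  93  90 118 112 122
  124 119]
 [181 182 178 124 118 119 112  97 113 121 117 125 122 117 118 120 122 120
  119 122]
 [184 132 127 119 117 118 120 105  90 184 184 183 129 120 120 123 122 123
  124 119]
 [130 119 119 119 120 119 120 116  93 131 187 188 183 186 192 193 130 124
  116 123]
 [117 119 119 119 118 120 118 120 105 103 179 186 187 187 190 137 121 122
  121 124]
 [120 121 119 117 119 118 118 119 121 107 106 187 186 185 186 192 190 127
  121 110]
 [118 118 119 120 120 118 118 178 178 180 106 153 184 186 186 193 193 190
  127 123]
 [118 120 119 177 179 180 180 183 183 182 112 143 191 186 185 187 191 194
  189 129]]
[[194 195 194 190 186 187 186 186 185 187 187 187]
 [197 197 194 199 192 187 189 189 165 186 187 186]
 [192 197 194 200 197 192 193 189 190 187 187 184]
 [160 190 193 192 186 197 189 187 191 186 187 187]
 [194 197 195 198 195 195 188 187 184 182 186 185]
 [188 188 188 192 191 194 194 193 183 154 166 184]
 [193 191 190 190 192 192 193 191 118 113 161 180]
 [190 190 191 192 193 166 151 118 114 107 160 174]
 [191 193 189 144 123 148 110 112 116 112 179 178]
 [167 124 109 115 113 111 113 115 118 180 178 180]]
```

View pics/p2.png

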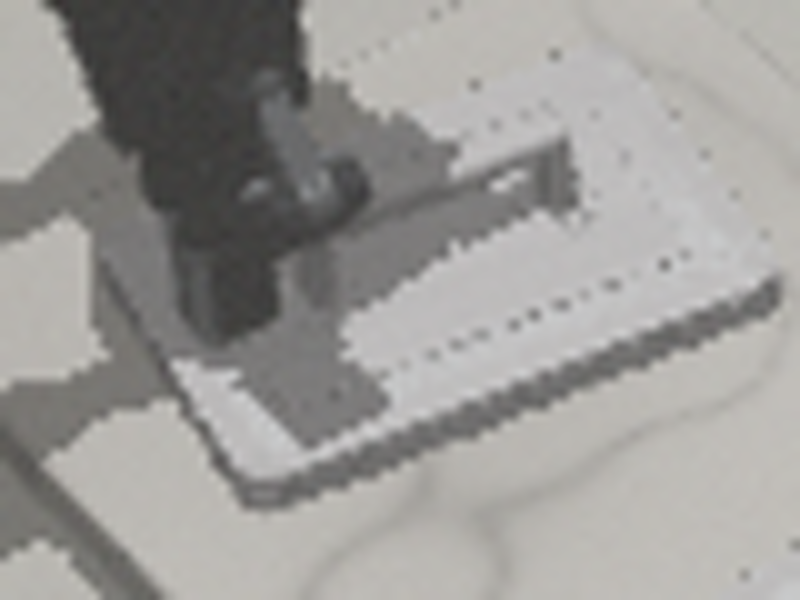

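Emit:
{"op": "drive_tool", "data": {
  "rows": [
    [0,0,0,0,0,0.0005,0]
  ]
}}

```text
time: 11.62
tool_pos: [0.4814, 0.0865, 0.0207]
tcp_rot: [3.142, 0.0, 0.0]
wrist_force: [0.5, 0.5, -0.1]
width: -0.002
grip_force: 0.0
```

Emit:
{"op": "drive_tool", "data": {
  "rows": [
    [0,0,0,0,0,0.0005,0]
  ]
}}

```text
time: 11.7
tool_pos: [0.4814, 0.0866, 0.0202]
tcp_rot: [-3.142, -0.0, -0.0]
wrist_force: [-0.6, -0.6, 0.9]
width: 0.001
grip_force: 0.0
```

Emit:
{"op": "drive_tool", "data": {
  "rows": [
    [0,0,0,0,0,0.0005,0]
  ]
}}

```text
time: 11.78
tool_pos: [0.4814, 0.0866, 0.0196]
tcp_rot: [-3.142, -0.0, -0.0]
wrist_force: [-0.3, 0.1, -0.4]
width: -0.001
grip_force: 0.0
```

Emit:
{"op": "drive_tool", "data": {
  "rows": [
    [0,0,0,0,0,0.0003,0]
  ]
}}

```text
time: 11.87
tool_pos: [0.4813, 0.0865, 0.0193]
tcp_rot: [3.142, 0.0, -0.0]
wrist_force: [0.7, 0.0, 0.5]
width: 0.003
grip_force: 0.0
```

Emit:
{"op": "drive_tool", "data": {
  "rows": [
    [0,0,0,0,0,0.0005,0]
  ]
}}

```text
time: 11.95
tool_pos: [0.4814, 0.0865, 0.0188]
tcp_rot: [-3.142, -0.0, 0.0]
wrist_force: [0.1, -0.7, -0.0]
width: 0.002
grip_force: 0.0
```

Emit:
{"op": "drive_tool", "data": {
  "rows": [
    [0,0,0,0,0,0.0005,0]
  ]
}}

```text
time: 12.03
tool_pos: [0.4814, 0.0865, 0.0183]
tcp_rot: [-3.142, -0.0, -0.0]
wrist_force: [-0.0, -0.1, 0.9]
width: -0.001
grip_force: 0.0
```

Emit:
{"op": "drive_tool", "data": {
  "rows": [
    [0,0,0,0,0,0.0005,0]
  ]
}}

```text
time: 12.12
tool_pos: [0.4814, 0.0865, 0.0178]
tcp_rot: [3.142, 0.0, -0.0]
wrist_force: [0.4, 0.0, 0.0]
width: 0.003
grip_force: 0.0
```

Emit:
{"op": "drive_tool", "data": {
  "rows": [
    [0,0,0,0,0,0.0005,0]
  ]
}}

```text
time: 12.2
tool_pos: [0.4813, 0.0866, 0.0173]
tcp_rot: [-3.142, -0.0, 0.0]
wrist_force: [-0.9, -0.2, -0.3]
width: 0.0
grip_force: 0.0
```

Emit:
{"op": "drive_tool", "data": {
  "rows": [
    [0,0,0,0,0,0.0005,0]
  ]
}}

```text
time: 12.28
tool_pos: [0.4814, 0.0865, 0.0168]
tcp_rot: [-3.142, -0.0, -0.0]
wrist_force: [-0.7, -1.4, -0.1]
width: 0.001
grip_force: 0.0
```

Emit:
{"op": "drive_tool", "data": {
  "rows": [
    [0,0,0,0,0,0.0005,0]
  ]
}}

```text
time: 12.37
tool_pos: [0.4814, 0.0866, 0.0164]
tcp_rot: [-3.142, -0.0, 0.0]
wrist_force: [-1.2, 0.5, 2.6]
width: 0.004
grip_force: 1.6
```

Emit:
{"op": "drive_tool", "data": {
  "rows": [
    [0,0,0,0,0,0.0005,0]
  ]
}}

```text
time: 12.45
tool_pos: [0.4814, 0.0865, 0.0162]
tcp_rot: [3.142, 0.0, -0.0]
wrist_force: [-2.7, -0.3, 5.8]
width: -0.002
grip_force: 3.2
```

Emit:
{"op": "drive_tool", "data": {
  "rows": [
    [0,0,0,0,0,0.0003,0]
  ]
}}

```text
time: 12.53
tool_pos: [0.4814, 0.0866, 0.0162]
tcp_rot: [3.142, 0.0, -0.0]
wrist_force: [-3.3, -0.5, 7.1]
width: 0.002
grip_force: 3.7
```

```bash
python3 - <<'E'
from h import *
import pickle
s0,t0=pickle.load(open("st.pkl","rb"))
s=read_camera("scene"); p,_,st=pose(); print(proj(s,p),p,st["wrist_force"],st["torque"],st["joint_torque"])
g=cv2.cvtColor(s["color"],cv2.COLOR_RGB2GRAY); print(g[236:252,244:260])
g0=cv2.cvtColor(s0["color"],cv2.COLOR_RGB2GRAY)
print("near edge ref/now");print(g0[250:262,248:262]);print(g[250:262,248:262])
print("far");print(g[232:242,298:310])
E
```

```text
[253.9914 252.6523] [0.4814 0.0866 0.0162] [-3.7175  0.3443  5.9303] [-0.0318  0.4826 -0.0406] [ -0.0578 -32.7223 -28.562    0.007   -0.9658  -0.0002]
[[122 120 119  84  74  68  67  62  68  65  66  66  68  63  63  78]
 [123 120 121  93  72  83  84  67  66  66  66  66  67  71 114  93]
 [122 122 120 101  75  83  84  66  66  65  64  67  66  81 128 116]
 [122 119 121 101  73  85  87  68  64  65  66  67  66  70 123 121]
 [119 121 124 104  74  85  89  74  66  64  67  69  64  70 119 123]
 [122 119 122 110  75  83  85  76  66  62  68  68  67  66 114 122]
 [113 119 119 120  87  79  89  77  63  67  67  69  63  68 112 118]
 [ 96 127 122 122  96  77  85  78  65  64  67  69  63  87 118 122]
 [101  96 122 121 119 100  89  86  69  67  81  87 118 117 122 121]
 [104  93 111 121 120 120 106  89  81  85 118 134 121 122 123 121]
 [117 105  90 121 119 125 119 111 120 118 122 112 123 122 122 122]
 [118 117  96 121 182 182 184 183 183 125 122 121 115 124 122 121]
 [121 116 105 120 188 186 187 186 187 128 120 120 122 144 127 123]
 [118 118 120 110 106 189 188 185 185 182 125 120 123 106 125 123]
 [118 178 1
[... 1374 characters left out ...]
09 110]
 [184 185 185 185 185 143 114 113 114 125 105 110 108 115]
 [184 186 186 184 184 183 118 111 109 115 106 116 120 178]
 [186 187 185 186 186 185 181 161 164 162 178 180 181 185]]
far
[[189 198 188 188 187 189 185 183 187 186 186 186]
 [189 197 189 189 192 186 188 188 161 185 186 187]
 [189 197 190 190 197 188 185 189 190 186 188 187]
 [163 192 195 195 192 188 185 187 182 186 188 188]
 [189 189 191 194 193 189 184 185 184 183 186 185]
 [191 186 193 193 189 187 192 186 184 159 166 185]
 [189 191 189 191 190 191 192 194 138 115 181 182]
 [190 188 191 192 193 177 156 123 116 112 163 177]
 [190 195 194 160 126 150 115 112 135 128 178 176]
 [171 133 118 118 115 107 114 113 121 180 178 179]]
```

```bash
cat >> h.py <<'E'
def snap(n):
    import pickle
    g=np.mean([cv2.cvtColor(read_camera("scene")["color"],cv2.COLOR_RGB2GRAY).astype(np.float32) for _ in range(2)],0); np.save(n,g); return g
def flow(a,b,x0,y0,x1,y1):
    a,b=np.load(a),np.load(b); w=cv2.createHanningWindow((x1-x0,y1-y0),cv2.CV_32F)
    return cv2.phaseCorrelate(a[y0:y1,x0:x1],b[y0:y1,x0:x1],w)
E
python3 -c "
from h import *
snap('press1.npy')"
```

Emit:
{"op": "drive_tool", "data": {
  "rows": [
    [0,0,0,0,0,-0.0015,0]
  ]
}}

```text
time: 12.77
tool_pos: [0.4814, 0.0865, 0.0172]
tcp_rot: [-3.142, -0.0, -0.0]
wrist_force: [0.8, 0.8, 0.2]
width: -0.001
grip_force: 0.0
```

Emit:
{"op": "drive_tool", "data": {
  "rows": [
    [0,0,0,0,0,-0.001,0]
  ]
}}

```text
time: 12.85
tool_pos: [0.4815, 0.0866, 0.0182]
tcp_rot: [-3.142, -0.0, -0.001]
wrist_force: [-0.1, -0.4, 0.1]
width: 0.001
grip_force: 0.0
```

Emit:
{"op": "drive_tool", "data": {
  "rows": [
    [0,0,0,0,0,-0.002,0],
    [0,0,0,0,0,0,0]
  ]
}}

```text
time: 13.02
tool_pos: [0.4816, 0.0866, 0.0203]
tcp_rot: [-3.142, -0.0, -0.001]
wrist_force: [0.1, 1.0, 0.1]
width: 0.002
grip_force: 0.0
```

```bash
python3 - <<'E'
from h import *
g=snap('rel1.npy')
import pickle
s0,_=pickle.load(open("st.pkl","rb")); np.save('ref.npy',cv2.cvtColor(s0["color"],cv2.COLOR_RGB2GRAY).astype(np.float32))
for n,b in [("barfar",(276,218,292,236)),("farcorner",(294,228,314,248)),("front",(262,238,306,262)),("nearcorner",(246,246,266,266)),("other lid",(296,240,366,306))]:
    print(n,"rel-press",flow('press1.npy','rel1.npy',*b),"rel-ref",flow('ref.npy','rel1.npy',*b)[0])
E
```

```text
barfar rel-press ((-0.2233914153541381, -0.09494975586505916), 1.0139230042696) rel-ref (-0.0778582035531894, 0.08216615100052671)
farcorner rel-press ((-0.06117499309785046, -0.08234704981313534), 0.9625139570236206) rel-ref (-0.06498393830360882, 0.0194491109373498)
front rel-press ((0.5334435793791101, -0.6995078497394562), 0.9991317572417082) rel-ref (0.47499790920332785, 0.18614441554319328)
nearcorner rel-press ((-0.18071462476464717, -0.2964481964504344), 1.021966108083725) rel-ref (-0.1619137729743123, -0.024242779692491112)
other lid rel-press ((-0.10278409744143602, 0.10815324434481965), 1.0399998798046584) rel-ref (0.031797789669703036, -0.014156387273288829)
```

Emit:
{"op": "drive_tool", "data": {
  "rows": [
    [0,0,0,-0.003,0.0165,0,0],
    [0,0,0,-0.003,0.0165,0,0],
    [0,0,0,0,0,0.001,0],
    [0,0,0,0,0,0.001,0],
    [0,0,0,0,0,0.0005,0]
  ]
}}

```text
time: 13.53
tool_pos: [0.4754, 0.0538, 0.0174]
tcp_rot: [-3.141, 0.001, 0.0]
wrist_force: [0.6, -0.2, -0.2]
width: 0.002
grip_force: 0.0
```

Emit:
{"op": "drive_tool", "data": {
  "rows": [
    [0,0,0,0,0,0.0007,0]
  ]
}}

```text
time: 13.62
tool_pos: [0.4756, 0.054, 0.0168]
tcp_rot: [-3.141, -0.0, -0.0]
wrist_force: [-0.5, 0.1, 0.7]
width: 0.001
grip_force: 0.0
```

Emit:
{"op": "drive_tool", "data": {
  "rows": [
    [0,0,0,0,0,0.0005,0]
  ]
}}

```text
time: 13.7
tool_pos: [0.4756, 0.0541, 0.0164]
tcp_rot: [-3.141, -0.001, -0.0]
wrist_force: [-0.6, 0.3, 3.7]
width: 0.0
grip_force: 1.8
```

Emit:
{"op": "drive_tool", "data": {
  "rows": [
    [0,0,0,0,0,0.0005,0]
  ]
}}

```text
time: 13.78
tool_pos: [0.4755, 0.0541, 0.0162]
tcp_rot: [-3.141, -0.001, 0.0]
wrist_force: [-2.1, 0.2, 6.7]
width: -0.001
grip_force: 3.2
```

Emit:
{"op": "drive_tool", "data": {
  "rows": [
    [0,0,0,0,0,0.0004,0]
  ]
}}

```text
time: 13.87
tool_pos: [0.4755, 0.054, 0.0161]
tcp_rot: [-3.141, -0.001, 0.0]
wrist_force: [-4.3, 0.1, 8.2]
width: 0.002
grip_force: 4.2
```

Emit:
{"op": "drive_tool", "data": {
  "rows": [
    [0,0,0,0,0,-0.006,0],
    [0,0,0,0.03,0,0,0],
    [0,0,0,0.03,0,0,0],
    [0,0,0,0.03,0,0,0],
    [0,0,0,0.031,0,0,0],
    [0,0,0,0,-0.0245,0,0],
    [0,0,0,0,0,0.002,0],
    [0,0,0,0,0,0.001,0]
  ]
}}

```text
time: 14.53
tool_pos: [0.5964, 0.0789, 0.0181]
tcp_rot: [3.141, 0.003, -0.001]
wrist_force: [-0.6, 0.2, -0.6]
width: -0.001
grip_force: 0.0
```

Emit:
{"op": "drive_tool", "data": {
  "rows": [
    [0,0,0,0,0,0.001,0],
    [0,0,0,0,0,0,0]
  ]
}}

```text
time: 14.7
tool_pos: [0.5952, 0.0777, 0.0169]
tcp_rot: [3.141, 0.001, -0.002]
wrist_force: [0.2, -0.4, -0.9]
width: -0.0
grip_force: 0.0
```

Emit:
{"op": "drive_tool", "data": {
  "rows": [
    [0,0,0,0,0,0.0007,0]
  ]
}}

```text
time: 14.78
tool_pos: [0.5957, 0.0776, 0.0167]
tcp_rot: [3.141, -0.0, -0.001]
wrist_force: [-0.3, -0.5, -0.6]
width: 0.004
grip_force: 0.0
```

Emit:
{"op": "drive_tool", "data": {
  "rows": [
    [0,0,0,0,0,0.0005,0]
  ]
}}

```text
time: 14.87
tool_pos: [0.5958, 0.0776, 0.0164]
tcp_rot: [3.141, -0.0, -0.001]
wrist_force: [-1.0, 0.3, 2.8]
width: 0.001
grip_force: 1.6
```

Emit:
{"op": "drive_tool", "data": {
  "rows": [
    [0,0,0,0,0,0.0005,0]
  ]
}}

```text
time: 14.95
tool_pos: [0.5958, 0.0776, 0.0163]
tcp_rot: [3.141, -0.0, -0.001]
wrist_force: [-3.8, -1.2, 6.4]
width: 0.002
grip_force: 3.0
```

Emit:
{"op": "drive_tool", "data": {
  "rows": [
    [0,0,0,0,0,0.0004,0]
  ]
}}

```text
time: 15.03
tool_pos: [0.5958, 0.0776, 0.0161]
tcp_rot: [3.141, -0.0, -0.002]
wrist_force: [-4.7, -0.8, 7.6]
width: 0.003
grip_force: 4.0
```

Emit:
{"op": "drive_tool", "data": {
  "rows": [
    [0,0,0,0,0,-0.006,0],
    [0,0,0,0.0065,0.0345,0,0],
    [0,0,0,0.0065,0.0345,0,0],
    [0,0,0,0.0065,0.0345,0,0],
    [0,0,0,0.0065,0.0345,0,0],
    [0,0,0,0.0065,0.0345,0,0],
    [0,0,0,0,0,0.002,0],
    [0,0,0,0,0,0.001,0]
  ]
}}

```text
time: 15.7
tool_pos: [0.6295, -0.0967, 0.0187]
tcp_rot: [3.141, -0.006, 0.002]
wrist_force: [0.3, 0.4, -0.6]
width: 0.001
grip_force: 0.0
```

Emit:
{"op": "drive_tool", "data": {
  "rows": [
    [0,0,0,0,0,0.0005,0],
    [0,0,0,0,0,0,0]
  ]
}}

```text
time: 15.87
tool_pos: [0.6283, -0.0934, 0.0175]
tcp_rot: [-3.141, -0.001, 0.001]
wrist_force: [0.1, 0.5, 0.5]
width: 0.004
grip_force: 0.0
```

Emit:
{"op": "drive_tool", "data": {
  "rows": [
    [0,0,0,0,0,0.0005,0]
  ]
}}

```text
time: 15.95
tool_pos: [0.6286, -0.0931, 0.0173]
tcp_rot: [-3.141, -0.003, 0.001]
wrist_force: [-0.5, -0.5, 0.1]
width: -0.001
grip_force: 0.0
```

Emit:
{"op": "drive_tool", "data": {
  "rows": [
    [0,0,0,0,0,0.0005,0]
  ]
}}

```text
time: 16.03
tool_pos: [0.6288, -0.0931, 0.0169]
tcp_rot: [-3.141, -0.003, 0.0]
wrist_force: [-0.3, 0.8, -0.2]
width: 0.002
grip_force: 0.0
```

Emit:
{"op": "drive_tool", "data": {
  "rows": [
    [0,0,0,0,0,0.0005,0]
  ]
}}

```text
time: 16.12
tool_pos: [0.6289, -0.0933, 0.0164]
tcp_rot: [-3.141, -0.003, -0.0]
wrist_force: [-0.5, 0.6, 1.0]
width: 0.0
grip_force: 0.5
```

Emit:
{"op": "drive_tool", "data": {
  "rows": [
    [0,0,0,0,0,0.0004,0]
  ]
}}

```text
time: 16.2
tool_pos: [0.629, -0.0935, 0.0162]
tcp_rot: [-3.141, -0.002, -0.0]
wrist_force: [0.3, 1.5, 1.2]
width: -0.0
grip_force: 0.6
```

Emit:
{"op": "drive_tool", "data": {
  "rows": [
    [0,0,0,0,0,0.0004,0]
  ]
}}

```text
time: 16.28
tool_pos: [0.6291, -0.0938, 0.0158]
tcp_rot: [-3.141, -0.001, -0.001]
wrist_force: [0.4, 0.8, 1.4]
width: 0.001
grip_force: 0.7
```

Emit:
{"op": "drive_tool", "data": {
  "rows": [
    [0,0,0,0,0,0.0004,0]
  ]
}}

```text
time: 16.37
tool_pos: [0.6292, -0.094, 0.0155]
tcp_rot: [-3.141, -0.001, -0.001]
wrist_force: [0.3, 1.1, 1.8]
width: 0.001
grip_force: 0.8
```

Emit:
{"op": "drive_tool", "data": {
  "rows": [
    [0,0,0,0,0,0.0004,0]
  ]
}}

```text
time: 16.45
tool_pos: [0.6293, -0.0942, 0.0151]
tcp_rot: [-3.141, -0.0, -0.001]
wrist_force: [0.8, 1.6, 1.9]
width: 0.0
grip_force: 1.0
```

Emit:
{"op": "drive_tool", "data": {
  "rows": [
    [0,0,0,0,0,0.0004,0]
  ]
}}

```text
time: 16.53
tool_pos: [0.6294, -0.0942, 0.0148]
tcp_rot: [-3.141, -0.0, -0.001]
wrist_force: [-0.1, 1.5, 4.3]
width: 0.003
grip_force: 2.2
```

Emit:
{"op": "drive_tool", "data": {
  "rows": [
    [0,0,0,0,0,-0.004,0],
    [0,0,0,0,0,-0.026,0.2],
    [0,0,0,0,0,-0.026,0.6],
    [0,0,-4.2,0,0,0,0.6],
    [0,0,0,-0.029,0,0,0.6],
    [0,0,0,-0.029,0,0,0.6],
    [0,0,0,0,0,0,0.6],
    [0,0,0,0,0,0,0.6]
  ]
}}

```text
time: 17.2
tool_pos: [0.569, -0.0989, 0.0699]
tcp_rot: [-3.139, -0.114, 0.003]
wrist_force: [0.7, -1.0, 0.3]
width: 0.601
grip_force: 0.0
```

```bash
python3 - <<'E'
from h import *
rel((.571,-.0985,.0225),down(np.radians(4.2)))
s=read_camera("scene")
cv2.imwrite("pics/g1.png",cv2.resize(s["color"][:,:,::-1][190:340,270:420],(600,600),interpolation=cv2.INTER_CUBIC))
E
```

```text
t 17.2 p [ 0.569  -0.0989  0.0699] w 0.6009259103177166 F [ 0.745  -1.005   0.2645]
yaw deg 4.16879623136698 tiltz [-0.0018 -0.0001 -1.    ]
shift tool [ 0.0021 -0.0003  0.0474]
turn deg [-0.0045  0.1012 -0.0312]
```

View pics/g1.png

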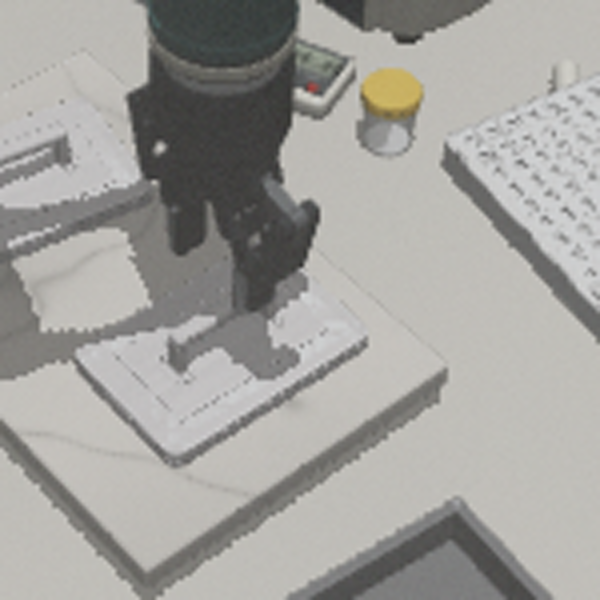

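Emit:
{"op": "drive_tool", "data": {
  "force": 40,
  "rows": [
    [0,0,0,0.002,0,0.02,0.6],
    [0,0,0,0,0,0.018,0.6],
    [0,0,0,0,0,0.006,0.6],
    [0,0,0,0,0,0.0034,0.6],
    [0,0,0,0,0,0,0.4],
    [0,0,0,0,0,0,0.25]
  ]
}}

```text
time: 17.75
tool_pos: [0.5739, -0.0987, 0.0235]
tcp_rot: [3.139, 0.116, 0.001]
wrist_force: [-0.8, 0.1, 0.9]
width: 0.328
grip_force: 0.0
```

Emit:
{"op": "drive_tool", "data": {
  "rows": [
    [0,0,0,0,0,0,0],
    [0,0,0,0,0,0,0],
    [0,0,0,0,0,0,0],
    [0,0,0,0,0,0,0]
  ]
}}

```text
time: 18.08
tool_pos: [0.5743, -0.099, 0.0241]
tcp_rot: [3.139, 0.115, 0.004]
wrist_force: [0.7, -1.4, 2.0]
width: 0.129
grip_force: 40.3
```

Emit:
{"op": "drive_tool", "data": {
  "rows": [
    [0,0,0,0,0,-0.002,0],
    [0,0,0,0,0,-0.004,0],
    [0,0,0,0,0,-0.01,0],
    [0,0,0,0,0,-0.02,0],
    [0,0,0,0,0,-0.025,0],
    [0,0,0,0,0,-0.01,0],
    [0,0,5.2,0,0,0,0],
    [0,0,0,0,0,0,0]
  ]
}}

```text
time: 18.75
tool_pos: [0.574, -0.0986, 0.0956]
tcp_rot: [3.141, -0.031, 0.004]
wrist_force: [-0.1, 0.3, -2.9]
width: 0.128
grip_force: 39.8
```

```bash
python3 - <<'E'
from h import *
rel((.517,-.332,.06),down(np.radians(-1)))
E
```

```text
t 18.75 p [ 0.574  -0.0986  0.0956] w 0.12791163892593965 F [-0.1323  0.3385 -2.9054]
yaw deg -1.1188820490135185 tiltz [ 0.0026 -0.0004 -1.    ]
shift tool [-0.0525  0.2344  0.0355]
turn deg [ 0.0216 -0.147  -0.1189]
```

Emit:
{"op": "drive_tool", "data": {
  "rows": [
    [0,0,0,-0.0075,0.0335,0,0],
    [0,0,0,-0.0075,0.0335,0,0],
    [0,0,0,-0.0075,0.0335,0,0],
    [0,0,0,-0.0075,0.0335,0,0],
    [0,0,0,-0.0075,0.0335,0,0],
    [0,0,0,-0.0075,0.0335,0,0],
    [0,0,0,-0.0075,0.0335,0,0],
    [0,0,0,0,0,0,0]
  ]
}}

```text
time: 19.42
tool_pos: [0.5145, -0.3378, 0.0934]
tcp_rot: [3.138, -0.03, -0.002]
wrist_force: [0.1, -0.2, -2.8]
width: 0.13
grip_force: 40.1
```

Emit:
{"op": "drive_tool", "data": {
  "rows": [
    [0,0,0,0,0,0.02,0],
    [0,0,0,0,0,0.025,0],
    [0,0,0,0,0,0.025,0],
    [0,0,0,0,0,0.015,0],
    [0,0,0,0,0,0.008,0],
    [0,0,0,0,0,0.002,0],
    [0,0,0,0,0,0.001,0],
    [0,0,0,0,0,0.001,0]
  ]
}}

```text
time: 20.08
tool_pos: [0.5175, -0.3326, -0.002]
tcp_rot: [3.14, -0.026, 0.002]
wrist_force: [-0.2, 0.1, -2.9]
width: 0.133
grip_force: 40.1
```

Emit:
{"op": "drive_tool", "data": {
  "rows": [
    [0,0,0,0,0,0.001,0],
    [0,0,0,0,0,0.001,0]
  ]
}}

```text
time: 20.25
tool_pos: [0.5176, -0.3328, -0.0036]
tcp_rot: [3.14, -0.027, 0.003]
wrist_force: [-1.0, 0.5, -2.7]
width: 0.129
grip_force: 40.1
```

Emit:
{"op": "drive_tool", "data": {
  "rows": [
    [0,0,0,0,0,0.001,0],
    [0,0,0,0,0,0.001,0]
  ]
}}

```text
time: 20.42
tool_pos: [0.517, -0.3324, -0.0063]
tcp_rot: [3.141, -0.027, 0.002]
wrist_force: [0.2, 0.4, -2.0]
width: 0.128
grip_force: 40.1
```

Emit:
{"op": "drive_tool", "data": {
  "rows": [
    [0,0,0,0,0,0.001,0]
  ]
}}

```text
time: 20.5
tool_pos: [0.5167, -0.3322, -0.0077]
tcp_rot: [3.141, -0.027, 0.001]
wrist_force: [-0.3, -0.1, -3.8]
width: 0.128
grip_force: 40.1
```

Emit:
{"op": "drive_tool", "data": {
  "rows": [
    [0,0,0,0,0,0.001,0]
  ]
}}

```text
time: 20.58
tool_pos: [0.5166, -0.3321, -0.0089]
tcp_rot: [3.141, -0.027, 0.0]
wrist_force: [-0.5, -0.5, -1.9]
width: 0.135
grip_force: 40.1
```

Emit:
{"op": "drive_tool", "data": {
  "rows": [
    [0,0,0,0,0,0.0005,0]
  ]
}}

```text
time: 20.67
tool_pos: [0.5165, -0.3321, -0.0095]
tcp_rot: [-3.141, 0.027, 0.0]
wrist_force: [-1.1, 1.2, 2.3]
width: 0.125
grip_force: 40.7
```

Emit:
{"op": "drive_tool", "data": {
  "rows": [
    [0,0,0,0,0,0.0005,0]
  ]
}}

```text
time: 20.75
tool_pos: [0.5164, -0.3321, -0.0095]
tcp_rot: [-3.141, 0.027, 0.0]
wrist_force: [-2.8, 1.9, 4.5]
width: 0.134
grip_force: 41.0
```

Emit:
{"op": "drive_tool", "data": {
  "rows": [
    [0,0,0,0,0,-0.0007,0],
    [0,0,0,0,0,0,0.3],
    [0,0,0,0,0,0,0.6],
    [0,0,0,0,0,0,0.6],
    [0,0,0,0,0,-0.01,0.6],
    [0,0,0,0,0,-0.04,0.6],
    [0,0,0,0,0,-0.04,0.6],
    [0,0,0,0,0,-0.02,0.6]
  ]
}}

```text
time: 21.42
tool_pos: [0.519, -0.3338, 0.1065]
tcp_rot: [3.138, -0.027, 0.009]
wrist_force: [1.3, -0.7, 1.2]
width: 0.604
grip_force: 0.0
```

```bash
python3 - <<'E'
from fit import *
s,t=read_camera("scene"),read_camera("top")
def go(name,g,dims,views):
    for nm,c in views:
        best=None
        for m in masks_of(c,name):
            mm=m["mask"].astype(np.float32); i=sil(c,box(*g,*dims)); iou=np.minimum(i,mm).sum()/np.maximum(i,mm).sum()
            if best is None or iou>best[0]: best=(iou,mm)
        if best is None or best[0]<.5: print(name,nm,"none"); continue
        print(name,nm,round(best[0],2),*fit([(c,best[1])],g,*dims))
go("lid_a",(.5387,.084,-.09),(.15,.1,.038,.051,.008),(("S",s),("T",t)))
go("lid_a",(.517,-.332,-.017),(.15,.1,.004,.017,.008),(("S",s),("T",t)))
go("instrument_tray",(.47,.361,.235),(.167,.117,0,.0505),(("S",s),("T",t)))
np.save("t1.npy",t["color"]);np.save("s1.npy",s["color"])
rel((.539,.084,.08),down(np.radians(-5.2)))
E
```

```text
lid_a S 0.97 [ 0.5387  0.0835 -5.0977] 0.03107030875980854
lid_a T 0.97 [ 0.5387  0.085  -5.6738] 0.026382824406027794
lid_a S 0.9 [ 0.5125 -0.3322 -0.9542] 0.054659999907016754
lid_a T 0.74 [ 0.513  -0.3303 -1.7294] 0.30195876955986023
instrument_tray S 0.93 [ 0.4715  0.3622 14.2201] 0.06697505712509155
instrument_tray T 0.94 [ 0.4695  0.362  13.3226] 0.056533992290496826
t 21.8167 p [ 0.5151 -0.3311  0.0986] w 0.5958204352507351 F [-0.329   0.0023 -0.914 ]
yaw deg -0.9890638863991358 tiltz [-0.0032  0.0022 -1.    ]
shift tool [ 0.0168 -0.4154  0.0194]
turn deg [-0.1175  0.1879  4.2107]
```

Emit:
{"op": "drive_tool", "data": {
  "rows": [
    [0,0,4.4,0,0,0,0.6],
    [0,0,0,-0.0014,-0.0378,0,0.6],
    [0,0,0,-0.0014,-0.0378,0,0.6],
    [0,0,0,-0.0014,-0.0378,0,0.6],
    [0,0,0,-0.0014,-0.0378,0,0.6],
    [0,0,0,-0.0014,-0.0378,0,0.6],
    [0,0,0,-0.0014,-0.0378,0,0.6],
    [0,0,0,-0.0014,-0.0378,0,0.6]
  ]
}}

```text
time: 22.48
tool_pos: [0.5302, -0.0658, 0.0992]
tcp_rot: [-3.138, 0.148, 0.004]
wrist_force: [0.6, -0.8, 0.2]
width: 0.603
grip_force: 0.0
```

Emit:
{"op": "drive_tool", "data": {
  "rows": [
    [0,0,0,-0.0014,-0.0378,0,0.6],
    [0,0,0,-0.0014,-0.0378,0,0.6],
    [0,0,0,-0.0014,-0.0378,0,0.6],
    [0,0,0,-0.0014,-0.0378,0,0.6],
    [0,0,0,0,0,0.02,0.6],
    [0,0,0,0,0,0,0.6],
    [0,0,0,0,0,0,0.6],
    [0,0,0,0,0,0,0.6]
  ]
}}

```text
time: 23.15
tool_pos: [0.5393, 0.0825, 0.0799]
tcp_rot: [3.137, -0.149, -0.004]
wrist_force: [0.3, -0.2, 0.2]
width: 0.598
grip_force: 0.0
```

```bash
python3 - <<'E'
from h import *
rel((.5387,.0843,.023),down(np.radians(-5.4)))
E
```

```text
t 23.15 p [0.5393 0.0825 0.0799] w 0.597608382832801 F [ 0.3314 -0.1645  0.2296]
yaw deg -5.426072283988475 tiltz [-0.0024 -0.0006 -1.    ]
shift tool [-0.0007 -0.0018  0.0569]
turn deg [ 0.0475  0.1341 -0.026 ]
```

Emit:
{"op": "drive_tool", "data": {
  "rows": [
    [0,0,0,-0.0007,-0.0018,0.02,0.6],
    [0,0,0,0,0,0.02,0.6],
    [0,0,0,0,0,0.012,0.6],
    [0,0,0,0,0,0.005,0.6],
    [0,0,0,0,0,0,0.4],
    [0,0,0,0,0,0,0.25]
  ]
}}

```text
time: 23.65
tool_pos: [0.5401, 0.0846, 0.0241]
tcp_rot: [3.138, -0.149, 0.0]
wrist_force: [0.2, 0.4, 0.1]
width: 0.333
grip_force: 0.0
```

Emit:
{"op": "drive_tool", "data": {
  "rows": [
    [0,0,0,0,0,0,0.1],
    [0,0,0,0,0,0,0],
    [0,0,0,0,0,0,0],
    [0,0,0,0,0,0,0]
  ]
}}

```text
time: 23.98
tool_pos: [0.5409, 0.0848, 0.0249]
tcp_rot: [3.138, -0.147, 0.004]
wrist_force: [0.4, -3.4, 3.4]
width: 0.128
grip_force: 41.6
```

Emit:
{"op": "drive_tool", "data": {
  "rows": [
    [0,0,0,0,0,-0.002,0],
    [0,0,0,0,0,-0.004,0],
    [0,0,0,0,0,-0.01,0],
    [0,0,0,0,0,-0.02,0],
    [0,0,0,0,0,-0.025,0],
    [0,0,0,0,0,-0.01,0],
    [0,0,0,0,0,0,0],
    [0,0,0,0,0,0,0]
  ]
}}

```text
time: 24.65
tool_pos: [0.5402, 0.0854, 0.0953]
tcp_rot: [-3.138, 0.147, -0.003]
wrist_force: [-0.5, -0.2, -3.5]
width: 0.126
grip_force: 40.8
```

```bash
python3 - <<'E'
from h import *
rel((.4705,.362,.095),down(np.radians(13.8)))
E
```

```text
t 24.65 p [0.5402 0.0854 0.0953] w 0.1264210306901896 F [-0.4915 -0.248  -3.4925]
yaw deg -5.381108960370358 tiltz [ 0.0017  0.0003 -1.    ]
shift tool [-0.0954 -0.2689  0.0003]
turn deg [ -0.0116  -0.1007 -19.1811]
```

Emit:
{"op": "drive_tool", "data": {
  "rows": [
    [0,0,-6.4,0,0,0,0],
    [0,0,-6.4,0,0,0,0],
    [0,0,-6.4,0,0,0,0],
    [0,0,0,0,-0.0357,0,0],
    [0,0,0,0,-0.0357,0,0],
    [0,0,0,0,-0.0357,0,0],
    [0,0,0,0,-0.0357,0,0],
    [0,0,0,0,-0.0357,0,0]
  ]
}}

```text
time: 25.32
tool_pos: [0.4949, 0.2592, 0.0924]
tcp_rot: [3.118, 0.377, -0.006]
wrist_force: [1.0, 0.6, -3.3]
width: 0.13
grip_force: 40.8
```

Emit:
{"op": "drive_tool", "data": {
  "rows": [
    [0,0,0,0,-0.0357,0,0],
    [0,0,0,0,-0.0357,0,0],
    [0,0,0,0,-0.0357,0,0],
    [0,0,0,0,0,0,0],
    [0,0,0,0,0,0,0],
    [0,0,0,0,0,0,0]
  ]
}}

```text
time: 25.82
tool_pos: [0.4701, 0.3616, 0.0926]
tcp_rot: [3.116, 0.379, -0.005]
wrist_force: [-0.3, -1.0, -3.0]
width: 0.128
grip_force: 40.9
```

```bash
cat > chk.py <<'E'
from fit import *
def go(name,g,dims,views):
    for nm,c in views:
        best=None
        for m in masks_of(c,name):
            mm=m["mask"].astype(np.float32); i=sil(c,box(*g,*dims)); iou=np.minimum(i,mm).sum()/np.maximum(i,mm).sum()
            if best is None or iou>best[0]: best=(iou,mm)
        if best is None or best[0]<.3: print(name,nm,"none"); continue
        print(name,nm,round(best[0],2),*fit([(c,best[1])],g,*dims))
E
python3 - <<'E'
from chk import *
s,t=read_camera("scene"),read_camera("top"); p=pose()[0]; z=p[2]+.0131
go("lid_a",(.4705,.362,.24),(.15,.1,z,z+.013,.008),(("S",s),("T",t)))
rel((.4726,.3625,.05),down(np.radians(13.8)))
cv2.imwrite("pics/h1.png",np.hstack([cv2.resize(s["color"][:,:,::-1][110:230,170:270],(400,480),interpolation=cv2.INTER_CUBIC),cv2.resize(t["color"][:,:,::-1][230:350,140:240],(400,480),interpolation=cv2.INTER_CUBIC)]))
E
```

```text
lid_a S 0.85 [ 0.4688  0.3619 13.3539] 0.15542401373386383
lid_a T 0.66 [ 0.4693  0.363  13.2274] 0.4921826422214508
t 26.0167 p [0.4716 0.3611 0.0941] w 0.1335895692095808 F [ 0.8837  0.5008 -2.7648]
yaw deg 13.712250774616969 tiltz [-0.0009 -0.0008 -1.    ]
shift tool [ 0.0014 -0.0012  0.0441]
turn deg [ 0.0335  0.0608 -0.0877]
```

Emit:
{"op": "drive_tool", "data": {
  "rows": [
    [0,0,0,0.0014,-0.0012,0,0],
    [0,0,0,0,0,0.015,0],
    [0,0,0,0,0,0.02,0],
    [0,0,0,0,0,0.012,0],
    [0,0,0,0,0,0.004,0],
    [0,0,0,0,0,0,0],
    [0,0,0,0,0,0,0]
  ]
}}

```text
time: 26.6
tool_pos: [0.4728, 0.3639, 0.0438]
tcp_rot: [3.119, 0.377, -0.0]
wrist_force: [1.1, 0.0, -3.2]
width: 0.13
grip_force: 40.9
```

Emit:
{"op": "drive_tool", "data": {
  "rows": [
    [0,0,0,0,0,0.001,0],
    [0,0,0,0,0,0.001,0]
  ]
}}

```text
time: 26.77
tool_pos: [0.4737, 0.3647, 0.043]
tcp_rot: [-3.118, -0.377, -0.003]
wrist_force: [-0.3, -0.4, -2.5]
width: 0.129
grip_force: 40.9
```

```bash
python3 - <<'E'
from h import *
rel((.4726,.3625,.0375),down(np.radians(13.7)))
E
```

```text
t 26.7667 p [0.4737 0.3647 0.043 ] w 0.1288003268275683 F [-0.2712 -0.3568 -2.454 ]
yaw deg 13.807630242009797 tiltz [ 0.0021  0.0015 -1.    ]
shift tool [-0.0016  0.0019  0.0055]
turn deg [-0.0558 -0.1347  0.1077]
```

Emit:
{"op": "drive_tool", "data": {
  "rows": [
    [0,0,0,0,0,0,0],
    [0,0,0,0,0,0,0],
    [0,0,0,0,0,0,0],
    [0,0,0,0,0,0,0],
    [0,0,0,0,0,0,0]
  ]
}}

```text
time: 27.18
tool_pos: [0.4727, 0.3641, 0.0418]
tcp_rot: [-3.119, -0.378, -0.0]
wrist_force: [1.0, -0.2, -3.0]
width: 0.133
grip_force: 40.9
```

```bash
python3 - <<'E'
from h import *
rel((.4726,.3625,.0375),down(np.radians(13.7)))
E
```

```text
t 27.1833 p [0.4727 0.3641 0.0418] w 0.13341371538647112 F [ 0.9622 -0.1749 -2.9692]
yaw deg 13.812939420579127 tiltz [ 0.0002  0.0002 -1.    ]
shift tool [-0.0005  0.0015  0.0043]
turn deg [-0.0059 -0.0138  0.1129]
```

Shift −1.5 mm in y, then descend slowly.

Emit:
{"op": "drive_tool", "data": {
  "rows": [
    [0,0,0,-0.0003,0.0015,0.001,0],
    [0,0,0,0,0,0.001,0],
    [0,0,0,0,0,0.001,0]
  ]
}}

```text
time: 27.43
tool_pos: [0.4726, 0.3623, 0.0385]
tcp_rot: [3.119, 0.377, -0.0]
wrist_force: [-0.2, 0.3, -3.2]
width: 0.13
grip_force: 40.9
```

Emit:
{"op": "drive_tool", "data": {
  "rows": [
    [0,0,0,0,0,0.001,0]
  ]
}}

```text
time: 27.52
tool_pos: [0.4726, 0.3624, 0.0375]
tcp_rot: [3.119, 0.377, -0.0]
wrist_force: [-0.1, -0.6, -3.3]
width: 0.13
grip_force: 40.9
```

Emit:
{"op": "drive_tool", "data": {
  "rows": [
    [0,0,0,0,0,0.001,0]
  ]
}}

```text
time: 27.6
tool_pos: [0.4727, 0.3624, 0.0365]
tcp_rot: [3.119, 0.378, -0.0]
wrist_force: [0.2, -0.6, -0.4]
width: 0.128
grip_force: 41.2
```

Emit:
{"op": "drive_tool", "data": {
  "rows": [
    [0,0,0,0,0,0.0007,0]
  ]
}}

```text
time: 27.68
tool_pos: [0.4728, 0.3623, 0.0361]
tcp_rot: [3.118, 0.378, -0.0]
wrist_force: [-0.1, -1.7, -0.1]
width: 0.124
grip_force: 41.4
```

Emit:
{"op": "drive_tool", "data": {
  "rows": [
    [0,0,0,0,0.001,0,0]
  ]
}}

```text
time: 27.77
tool_pos: [0.473, 0.3616, 0.0361]
tcp_rot: [-3.119, -0.378, -0.0]
wrist_force: [0.5, -0.3, -3.0]
width: 0.134
grip_force: 40.9
```

Emit:
{"op": "drive_tool", "data": {
  "rows": [
    [0,0,0,0,0.0005,0.0005,0]
  ]
}}

```text
time: 27.85
tool_pos: [0.4731, 0.3611, 0.0355]
tcp_rot: [-3.119, -0.378, -0.0]
wrist_force: [-1.1, -0.6, -2.0]
width: 0.13
grip_force: 41.0
```

Emit:
{"op": "drive_tool", "data": {
  "rows": [
    [0,0,0,0,0.0003,0.0005,0]
  ]
}}

```text
time: 27.93
tool_pos: [0.4729, 0.3608, 0.035]
tcp_rot: [-3.119, -0.378, 0.0]
wrist_force: [-1.0, 0.3, -0.6]
width: 0.13
grip_force: 41.1
```

```bash
python3 - <<'E'
from h import *
rel((.4726,.3625,.0375),down(np.radians(13.7)))
s=status.read_state(); R=Ro.from_rotvec(s["tcp_rot"]); print("Ftool",R.inv().apply(s["wrist_force"]),"Ttool",R.inv().apply(s["torque"]))
E
```

```text
t 27.9333 p [0.4729 0.3608 0.035 ] w 0.1303544517282051 F [-1.0461  0.2867 -0.6083]
yaw deg 13.806978517122552 tiltz [-0.0003  0.0002 -1.    ]
shift tool [ 0.0001 -0.0018 -0.0025]
turn deg [-0.0134  0.0153  0.107 ]
Ftool [-0.9473 -0.5279  0.6086] Ttool [ 0.0731 -0.1488 -0.0542]
```

Emit:
{"op": "drive_tool", "data": {
  "rows": [
    [0,0,0,-0.001,0,0,0]
  ]
}}

```text
time: 28.02
tool_pos: [0.4722, 0.3604, 0.0348]
tcp_rot: [3.119, 0.378, -0.0]
wrist_force: [0.4, 0.1, -3.9]
width: 0.131
grip_force: 40.9
```

Emit:
{"op": "drive_tool", "data": {
  "rows": [
    [0,0,0,-0.0004,0.0003,0.0006,0]
  ]
}}

```text
time: 28.1
tool_pos: [0.4717, 0.36, 0.0342]
tcp_rot: [3.119, 0.378, -0.0]
wrist_force: [-0.0, 0.4, -2.9]
width: 0.129
grip_force: 40.9
```

Emit:
{"op": "drive_tool", "data": {
  "rows": [
    [0,0,0,0,0,0.0006,0]
  ]
}}

```text
time: 28.18
tool_pos: [0.4717, 0.36, 0.0336]
tcp_rot: [3.119, 0.378, -0.0]
wrist_force: [0.1, 0.2, -3.4]
width: 0.133
grip_force: 40.9
```

```bash
cat > f.py <<'E'
from h import *
rel((.4726,.3625,.0249),down(np.radians(13.7)))
s=status.read_state(); R=Ro.from_rotvec(s["tcp_rot"]); print("Ftool",R.inv().apply(s["wrist_force"]),"Ttool",R.inv().apply(s["torque"]))
E
python3 f.py
```

```text
t 28.1833 p [0.4717 0.36   0.0336] w 0.13266133282991652 F [ 0.0964  0.2339 -3.4068]
yaw deg 13.809243600734948 tiltz [-0.0001 -0.0002 -1.    ]
shift tool [ 0.0015 -0.0022  0.0087]
turn deg [0.0077 0.0106 0.1092]
Ftool [ 0.1501 -0.2046  3.4068] Ttool [0.0428 0.012  0.0108]
```

Free again, now below the rim top; continue down.

Emit:
{"op": "drive_tool", "data": {
  "rows": [
    [0,0,0,0,0,0.0008,0]
  ]
}}

```text
time: 28.27
tool_pos: [0.4718, 0.3601, 0.0328]
tcp_rot: [3.119, 0.378, 0.0]
wrist_force: [0.2, -0.2, -3.0]
width: 0.131
grip_force: 40.9
```

Emit:
{"op": "drive_tool", "data": {
  "rows": [
    [0,0,0,0,0,0.0008,0]
  ]
}}

```text
time: 28.35
tool_pos: [0.4718, 0.3601, 0.032]
tcp_rot: [3.119, 0.378, -0.0]
wrist_force: [1.5, -0.8, -2.1]
width: 0.129
grip_force: 40.9
```

Emit:
{"op": "drive_tool", "data": {
  "rows": [
    [0,0,0,0,0,0.0008,0]
  ]
}}

```text
time: 28.43
tool_pos: [0.4718, 0.3601, 0.0313]
tcp_rot: [3.119, 0.378, -0.0]
wrist_force: [-0.0, -0.2, -2.6]
width: 0.125
grip_force: 40.9
```

```bash
python3 f.py
```

```text
t 28.4333 p [0.4718 0.3601 0.0313] w 0.12494740421713026 F [-0.0363 -0.2481 -2.5726]
yaw deg 13.811336628472377 tiltz [-0. -0. -1.]
shift tool [ 0.0013 -0.0021  0.0064]
turn deg [0.001  0.0012 0.1113]
Ftool [-0.0945  0.2322  2.5726] Ttool [ 0.0302 -0.0254  0.0345]
```

Emit:
{"op": "drive_tool", "data": {
  "rows": [
    [0,0,0,0,0,0.001,0]
  ]
}}

```text
time: 28.52
tool_pos: [0.4718, 0.3601, 0.0303]
tcp_rot: [-3.119, -0.378, -0.0]
wrist_force: [-0.5, 0.0, -3.2]
width: 0.126
grip_force: 40.9
```

Emit:
{"op": "drive_tool", "data": {
  "rows": [
    [0,0,0,0,0,0.001,0]
  ]
}}

```text
time: 28.6
tool_pos: [0.4718, 0.3601, 0.0293]
tcp_rot: [-3.119, -0.378, 0.0]
wrist_force: [0.7, -0.2, -2.8]
width: 0.13
grip_force: 40.9
```

Emit:
{"op": "drive_tool", "data": {
  "rows": [
    [0,0,0,0,0,0.001,0]
  ]
}}

```text
time: 28.68
tool_pos: [0.4718, 0.3601, 0.0282]
tcp_rot: [3.119, 0.378, -0.0]
wrist_force: [0.8, 0.6, -2.4]
width: 0.129
grip_force: 40.9
```

Emit:
{"op": "drive_tool", "data": {
  "rows": [
    [0,0,0,0,0,0.0008,0]
  ]
}}

```text
time: 28.77
tool_pos: [0.4718, 0.3601, 0.0274]
tcp_rot: [3.119, 0.378, -0.0]
wrist_force: [-0.5, -0.1, -3.1]
width: 0.131
grip_force: 40.9
```

```bash
python3 f.py
```

```text
t 28.7667 p [0.4718 0.3601 0.0274] w 0.13110028039720997 F [-0.4599 -0.0854 -3.1413]
yaw deg 13.808257855100099 tiltz [-0.0001 -0.0001 -1.    ]
shift tool [ 0.0014 -0.0022  0.0025]
turn deg [0.0017 0.0056 0.1083]
Ftool [-0.4667 -0.0269  3.1413] Ttool [ 0.0043  0.047  -0.0143]
```

Sliding freely into the recess; about 2.5 mm to go.

Emit:
{"op": "drive_tool", "data": {
  "rows": [
    [0,0,0,0,0,0.001,0]
  ]
}}

```text
time: 28.85
tool_pos: [0.4719, 0.3601, 0.0265]
tcp_rot: [-3.119, -0.378, -0.0]
wrist_force: [-0.1, -0.4, -2.6]
width: 0.13
grip_force: 40.9
```

Emit:
{"op": "drive_tool", "data": {
  "rows": [
    [0,0,0,0,0,0.0007,0]
  ]
}}

```text
time: 28.93
tool_pos: [0.4718, 0.3601, 0.0258]
tcp_rot: [3.119, 0.378, -0.0]
wrist_force: [0.3, 0.1, -2.8]
width: 0.132
grip_force: 40.9
```

Emit:
{"op": "drive_tool", "data": {
  "rows": [
    [0,0,0,0,0,0.0005,0]
  ]
}}

```text
time: 29.02
tool_pos: [0.4718, 0.3601, 0.0253]
tcp_rot: [3.119, 0.378, -0.0]
wrist_force: [-1.1, -1.0, -3.1]
width: 0.137
grip_force: 41.0
```

Emit:
{"op": "drive_tool", "data": {
  "rows": [
    [0,0,0,0,0,0.0004,0]
  ]
}}

```text
time: 29.1
tool_pos: [0.4718, 0.3601, 0.0252]
tcp_rot: [3.119, 0.378, -0.0]
wrist_force: [-1.6, -0.9, 1.6]
width: 0.131
grip_force: 41.4
```

Emit:
{"op": "drive_tool", "data": {
  "rows": [
    [0,0,0,0,0,0.0003,0],
    [0,0,0,0,0,0,0.3],
    [0,0,0,0,0,0,0.6],
    [0,0,0,0,0,0,0.6],
    [0,0,0,0,0,-0.008,0.6],
    [0,0,0,0,0,-0.03,0.6],
    [0,0,0,0,0,-0.04,0.6],
    [0,0,0,0,0,-0.03,0.6]
  ]
}}

```text
time: 29.77
tool_pos: [0.4722, 0.3604, 0.1354]
tcp_rot: [-3.118, -0.378, -0.002]
wrist_force: [1.1, 0.6, 0.4]
width: 0.602
grip_force: 0.0
```

Emit:
{"op": "drive_tool", "data": {
  "rows": [
    [0,0,0,0.03,0.02,-0.02,0.6],
    [0,0,0,0,0.04,-0.01,0.6],
    [0,0,0,0,0.04,0,0.6],
    [0,0,0,0,0.04,0,0.6],
    [0,0,0,0,0.04,0,0.6],
    [0,0,0,0,0.04,0,0.6],
    [0,0,0,0,0,0,0.6],
    [0,0,0,0,0,0,0.6]
  ]
}}

```text
time: 30.43
tool_pos: [0.5542, 0.1516, 0.1635]
tcp_rot: [-3.119, -0.371, -0.002]
wrist_force: [-0.4, 0.4, -0.0]
width: 0.601
grip_force: 0.0
```

```bash
python3 - <<'E'
from chk import *
s,t=read_camera("scene"),read_camera("top"); 
go("lid_a",(.4705,.362,.24),(.15,.1,.038,.051,.008),(("S",s),("T",t)))
go("lid_a",(.515,-.332,-.017),(.15,.1,.004,.017,.008),(("S",s),("T",t)))
cv2.imwrite("pics/end.png",np.hstack([cv2.resize(s["color"][:,:,::-1][140:230,170:260],(400,400),interpolation=cv2.INTER_CUBIC),cv2.resize(t["color"][:,:,::-1][150:340,150:480],(400,230),interpolation=cv2.INTER_AREA) if 0 else cv2.resize(t["color"][:,:,::-1][240:340,145:245],(400,400),interpolation=cv2.INTER_CUBIC)]))
E
```

```text
lid_a S 0.86 [ 0.472   0.3667 15.4373] 0.14179536700248718
lid_a T 0.76 [ 0.4685  0.369  13.6079] 0.3039909601211548
lid_a S 0.95 [ 0.5128 -0.3317 -0.9498] 0.029160156846046448
lid_a T 0.9 [ 0.5124 -0.3295  0.1571] 0.06610147655010223
```

View pics/end.png

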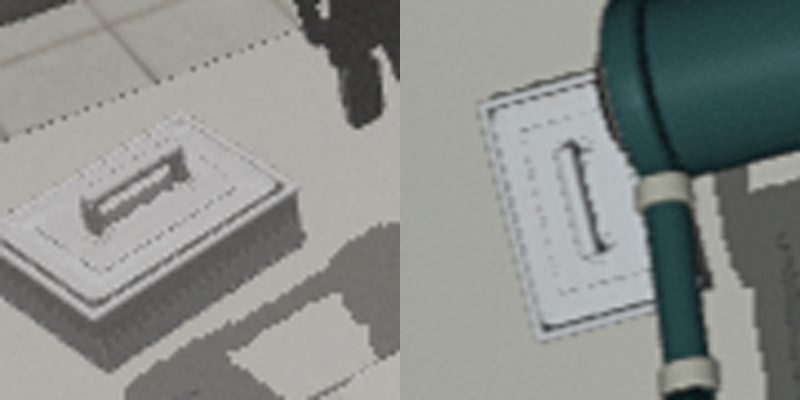

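The picture shows the cover inside the instrument tray's rim: left panel around (140,215), right panel around (585,200), with an even rim all round. The warped cover fits flat in the returns tray.

```bash
python3 -c "
from h import *
print(workorder.finish_job())"
```

```text
the job is handed in; nothing more can be done
None
```

The job is handed in, at about 31 s: the right-hand cover rocked under the fingertip and now lies flat in the returns tray. The left-hand cover stayed still at both ends and one corner, and it closes the instrument tray, resting on the ledge within the rim. The highest pressing force I read on either cover was about 8 N.

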